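Lock off the polishing spindle at its isolator

TASK

The polishing spindle is going to be serviced, so lock it off at its isolator, the one with the red handle on a yellow plate. First lift the brown bar of polishing compound off that console and lay it flat in the aluminium tray beside the green bar, without dropping it; then turn the red handle a quarter turn anticlockwise to off, as far as it goes, and after that swing the steel lockout hasp under the handle out as far as it goes, so that a padlock could be hung in it. Leave the other isolator (black handle), the green bar and everything else on the bench as they are.

Things in the scene. Friction and masses are not known exactly. Their poses are not given: they have to be found in the camera images.
- spindle: Grey sloping console with the red isolator, 240 wide (y), 200 deep (x), origin under its middle, front to -x. Its face is 55 high in front and 95 at the back (slope 0.2 rad, 75 high at the middle). On it a yellow plate 100 x 100, 6 thick, round the handle's shaft, which meets the face 40 mm in front of and 55 mm right (-y) of the middle.
- spindle_hub (a point): Shaft of the red handle where it meets the face. z: along the shaft, square to the face; x: along the lever, turning with it; y: to the lever's left. Lever: 26 wide, from 20 to 46 above the face, ends 88 from the shaft; round hub of radius 29, top at 41. Seen from the console's front the lever points away when on, to the left when off.
- spindle_handle (a joint): Red handle angle, rad: 0 on (start within 0.08), grows anticlockwise seen from above to pi/2 at the off stop. It stays where it is left; turning it takes about 0.8 N m (some 11 N at 70 mm from the shaft). While the hasp is out the handle is locked at off, with a play of about 0.1 rad.
- spindle_pin (a point): Pivot of the steel lockout hasp, 34 mm from the shaft along the lever, at the height of the face; z parallel to the shaft, x along the hasp blade and turning with it. The blade (22 wide, 9 to 14 above the face) ends 88 mm from the pivot, beyond the lever's end, with a folded-up thumb tab.
- spindle_tab (a point): Middle of the hasp's thumb tab: an upright steel plate 28 long (along the blade, x), 5 thick (y), from 9 to 44 above the face. It stands 74 mm from the pivot along the blade and 8.5 mm to its left (y). While stowed it stands just beyond the end of the lever; pushing its left side (the y side) swings the hasp out to the right.
- spindle_hasp (a joint): Hasp angle, rad: 0 stowed under the lever, grows clockwise seen from above (opposite to turning off) to pi/2 fully out, the blade then square to the lever. It stays where it is left; takes about 0.12 N m. Its heel turns into a cut in a fixed collar round the shaft, so it swings out only when the handle is within about 0.1 rad of the off stop.
- bar_center (a point): Middle of the brown bar of polishing compound, 130 long (x) x 42 wide (y) x 36 high (z), 0.25 to 0.46 kg. It lies on the face of the red-handled console to the left of the lever, roughly parallel to it, in the way of the handle.
- spare_bar_center (a point): Middle of the green bar of the same size, lying in the tray on its -y half (44 mm from the tray's middle line), parallel to the tray. To be left alone.
- tray_in (a point): Middle of the inner floor of the fixed aluminium tray, 200 (x) x 150 (y) outside, 16 high, wall and floor 5, this point 5 mm over the bench. Free room for the brown bar on the tray's +y half: its middle 28 mm or so to the +y side of this point, the bar along x.
- extractor_hub (a point): Shaft of the other isolator, with a black handle on a grey plate on a blue console: same sizes and directions as the red one. To be left alone, in the on position.
- extractor_handle (a joint): Black handle angle, rad: 0 on; to be left there.
- extractor_hasp (a joint): Hasp of the black handle, rad: 0 stowed; to be left there.
- bell: Brass trumpet bell standing on its rim on the bench behind the consoles: rim 123 across, narrowing to 24 at the top, 165 high; origin in the middle of its underside. To be left standing.
- jar: White jar of polishing paste with a black cap on the bench, 72 across, 85 high; origin in the middle of its underside. To be left alone.
- mallet: Wooden mallet lying across the bench in front of the consoles, 220 long along its x, its cross head at the +x end; origin at its underside. To be left alone.
- level_plate: Steel levelling plate 190 (x) x 140 (y) x 40 high with dent balls on it up to 75 high, bolted to the bench on the side away from the tray; origin in the middle of its underside.
There are look-alikes about, which are no part of the job. What is shaped like the part that bears bar_center but blue is not meant.

How it is judged:
On the way, in this order (a step that is already met when the one before it is completed fails the run):
1. the brown bar lies flat in the tray, let go (x of bar_center in the frame of tray_in between -0.05 and 0.05 m and y of bar_center in the frame of tray_in between -0.06 and 0.06 m and z of bar_center in the frame of tray_in below 0.022 m and angle between bar_center's own z axis and vertical below 0.1 rad and contact force between the fingers and bar below 0.1 N), for 0.2 s.
2. the red handle is turned to off (value of joint spindle_handle above 1.47 rad), for 0.2 s.
3. the hasp is swung out (value of joint spindle_hasp above 1.4 rad), for 0.2 s.
At the end, for the whole second after the job is handed in: Red handle within 0.15 rad of its off stop, hasp within 0.17 rad of fully out; brown bar flat and still on the tray floor, its middle within 50 mm along and 60 mm across of the tray's; black handle on, hasp stowed; green bar, bell, jar and mallet within 25 mm of their places (value of joint spindle_handle above 1.42 rad and value of joint spindle_hasp above 1.4 rad and x of bar_center in the frame of tray_in between -0.05 and 0.05 m and y of bar_center in the frame of tray_in between -0.06 and 0.06 m and z of bar_center in the frame of tray_in below 0.022 m and angle between bar_center's own z axis and vertical below 0.1 rad and linear speed of bar below 0.02 m/s and value of joint extractor_handle below 0.12 rad and value of joint extractor_hasp below 0.15 rad and distance of each of spare_bar_center, bell, jar, mallet from where it was at the start of the episode below 0.025 m); the robot touches nothing.
It fails at once if the bar is dropped (it falls free faster than 0.6 m/s, some 20 mm) (contact force between the fingers and bar below 0.05 N and linear speed of bar above 0.6 m/s).
It fails at once if the black-handled isolator is turned or its hasp swung (value of joint extractor_handle above 0.25 rad or value of joint extractor_hasp above 0.3 rad).
It fails at once if the bell or the jar is knocked over (angle between any of bell, jar's own z axis and vertical above 0.5 rad).
It fails at once if the green bar, bell, jar or mallet is pushed away (distance of any of spare_bar_center, bell, jar, mallet from where it was at the start of the episode above 0.03 m).
It also fails if it takes over 64 s, if anything falls off the work surface, if the arm or the gripper's body presses on something with over 40 N, if the wrist force passes 120 N, or if a joint passes its speed limit or range.

ROBOT

A 7-joint arm with a two-finger parallel gripper is mounted at the origin on the work surface. World frame = base frame: x ahead of the robot, y to its left, z up, the work surface at z = 0. Lengths are in m, angles in rad, forces in N, time in s.
With the tool pointing down it reaches from about 0.4 to 0.85 m from the base axis. Payload 10.4 kg.
Tool frame: the origin (TCP) lies midway between the tips of the shut fingers; the grasp point (between the pads) lies 19 mm behind it; z points along the fingers, y is the direction in which the jaws open and shut (so a half turn about z gives the same grasp; the last joint's range is limited). The gripper opens to 85 mm and grips with 20 to 120 N. Pads are 22 mm wide; open, the fingers measure 114 mm over their backs; the gripper's body (76 mm by 85 mm) begins 54 mm behind the grasp point. The pads swing forward as they close: fully open they stand 13 mm farther back than shut.
Start: joints at [1.077, 0.332, -0.065, 1.46, 0.022, 1.35, -0.088], TCP at [0.284, -0.557, 0.231] pointing down, gripper open.
Joint ranges: [-2.6, 2.6], [-0.5, 2.12], [-1.47, 1.34], [0.16, 2.42], [-1.27, 4.41], [0.06, 2.06], [-2.6, 2.6]. Speed limits (rad/s): [2.22, 2.22, 2.79, 2.79, 3.14, 3.14, 3.14].

INTERFACE

Orientations are given as a unit quaternion [x, y, z, w].
In Python, from workcell import get_obs, camera, calibration, hand_in gives the robot as it stands.
- The arm moves only by the shell command python3 -m handwheel 'ROWS' [FORCE]. ROWS is JSON, a list of rows, each an object with "jaw": the finger opening in mm, from 0 to 85.4; "delta_pos": the shift along the tool's x, y, z scaled (see below), a list of three; "turn": the turn about the tool's z scaled (see below). In form: [{"jaw": jaw, "delta_pos": [tx, ty, tz], "turn": turn}, ...]. A call has 1 to 10 rows; each row is the pose to reach, as a shift and turn from the pose commanded when the call began, along the tool's axes at that moment, turning the shorter way round; what a row does not reach only later rows make up. The controller multiplies each number of a shift by 1 m and each number of a turn by pi rad. A row lasts 1/12 s, in which the tool goes at most 41.7 mm and 7.16 degrees, less where a joint would pass 70% of its speed; a pose out of reach is approached as far as the arm can. A call with a number of a shift or a turn outside -1 to 1 is refused whole. A call with a gripper value outside its range is refused whole. The fingers move at their own pace and stop on an object; FORCE is the grip in N (left out, the last holds). Time passes only in rows, so rows that repeat a pose let the fingers close. It gives the time, the measured TCP pose, the force and the opening at its end, in the units of the state.
- get_obs(): the state, without advancing time (a new reading comes with each control period).
- camera(name): name is "side" or "top"; returns the picture (384x512x3 uint8, red, green, blue); there is no depth.
- calibration(name): a dict with "mtx" (3x3 intrinsics, pixels), "rvec" (rotation vector, rad) and "tvec" (3), from world to camera coordinates, as OpenCV has them. Camera axes: x right, y down, z forward; pixel columns grow to the right and rows downward; lengths in m; the calibration is good to about 2 mm. A picture is of the moment at which its call begins. calibration takes no time and is no camera call.
- hand_in(): hands the job in, once; it reports no verdict.
The state is a dict: "clock": time; "joint_pos": joint angles; "joint_velocities": joint speeds; "tau": joint torques, N m; "position": TCP position; "ee_rot": TCP orientation; "ft_force": force on the tool from outside, world axes, zero at the start; "torque": the same for the moment, N m; "grip_width": opening from 0.0 (shut) to 1.0 (fully open).
Only numpy, scipy, OpenCV 4.12 (cv2) and the standard library are available. Lean on these libraries where they do the work, as an engineer would, in place of code of your own. Each camera call takes 0.05 s, during which the arm holds its last target.

## Working session

There is one attempt and no reset: what is moved stays moved. The work goes in short steps, Python scripts to look and compute and a shell command to move; the robot and the scene stay as the last step left them, time stands still between calls to the robot, and variables do not carry over. Pictures are saved under pics/ and viewed, and the job is handed in when it is done.

```bash
ls; mkdir -p pics
python3 - <<'E'
from workcell import *
import cv2
o=get_obs(); print(o)
for n in("side","top"):
    c=camera(n); cv2.imwrite(f"pics/{n}0.png",c[:,:,::-1]); print(calibration(n))
E
```

```text
pics
{'clock': 0.0, 'joint_pos': array([ 1.07738852,  0.332887  , -0.0646818 ,  1.46096677,  0.02162773,
        1.3498759 , -0.08848245]), 'joint_velocities': array([-6.12367123e-04, -2.03820782e-04,  6.60568232e-04,  1.93656397e-04,
        2.82299066e-04,  4.30002670e-05, -2.39954983e-03]), 'tau': array([ 5.73048947e-04, -6.25444651e+01,  4.91431751e-02, -3.91605091e+01,
        1.63234054e-02,  9.80804034e-03,  1.70931480e-05]), 'position': array([ 0.28330948, -0.55667572,  0.23049429]), 'ee_rot': array([ 9.72416703e-01,  2.33249303e-01, -2.16007032e-04, -6.87290489e-04]), 'ft_force': array([-0.29534679,  0.0215199 ,  0.35471663]), 'torque': array([0.01523163, 0.01319746, 0.01091965]), 'grip_width': 1.0001876214747718}
{'mtx': array([[425.05934756,   0.        , 268.63037991],
       [  0.        , 425.05934756, 196.19629164],
       [  0.        ,   0.        ,   1.        ]]), 'rvec': array([ 2.37248931, -0.04288215,  0.01230148]), 'tvec': array([-0.56006603,  0.06687425,  1.31161631])}
{'mtx': array([[486.37568022,   0.        , 262.16915854],
       [  0.        , 486.37568022, 185.62900169],
       [  0.        ,   0.        ,   1.        ]]), 'rvec': array([ 2.13621288, -2.10186805,  0.16900814]), 'tvec': array([-0.01560173,  0.55726294,  1.39641984])}
```

View pics/side0.png

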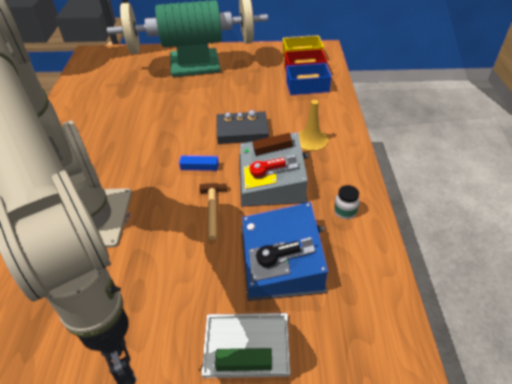

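View pics/top0.png

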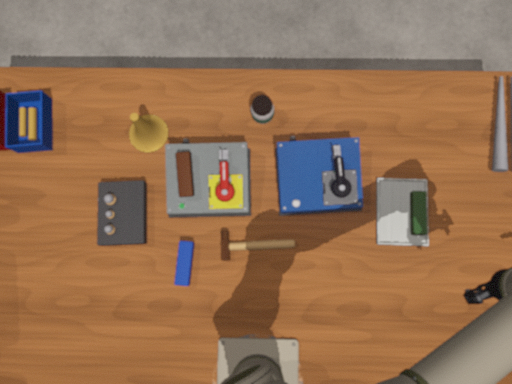

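Candidates (top view): the brown bar at (185,173) on the grey console; look-alikes are the blue bar (185,262) and the green bar in the tray (418,213). Red handle at (225,180), yellow plate; black handle at (341,180) on the blue console is the other isolator. I choose the brown bar and the red handle, and check both in a close crop.

```bash
cat > h.py <<'E'
import numpy as np, cv2
from workcell import *
def cal(n):
    c=calibration(n); R=cv2.Rodrigues(np.array(c['rvec']))[0]; return np.array(c['mtx']),R,np.array(c['tvec']).ravel()
def ray(n,uv):
    K,R,t=cal(n); d=R.T@np.linalg.inv(K)@np.array([uv[0],uv[1],1.]); return -R.T@t,d
def onplane(n,uv,p0,nn):
    o,d=ray(n,uv); p0=np.array(p0);nn=np.array(nn); return o+d*((p0-o)@nn)/(d@nn)
def onz(n,uv,z): return onplane(n,uv,[0,0,z],[0,0,1])
def proj(n,P):
    K,R,t=cal(n); q=K@(R@np.asarray(P)+t); return q[:2]/q[2]
E
python3 - <<'E'
import cv2
t=cv2.imread("pics/top0.png"); s=cv2.imread("pics/side0.png")
cv2.imwrite("pics/ct0.png",cv2.resize(t[125:230,150:270],None,fx=6,fy=5.7,interpolation=cv2.INTER_CUBIC))
cv2.imwrite("pics/ct1.png",cv2.resize(t[125:255,360:450],None,fx=4,fy=4,interpolation=cv2.INTER_CUBIC))
cv2.imwrite("pics/cs0.png",cv2.resize(s[90:215,215:345],None,fx=5,fy=4.5,interpolation=cv2.INTER_CUBIC))
E
```

```text
(no output)
```

View pics/ct0.png

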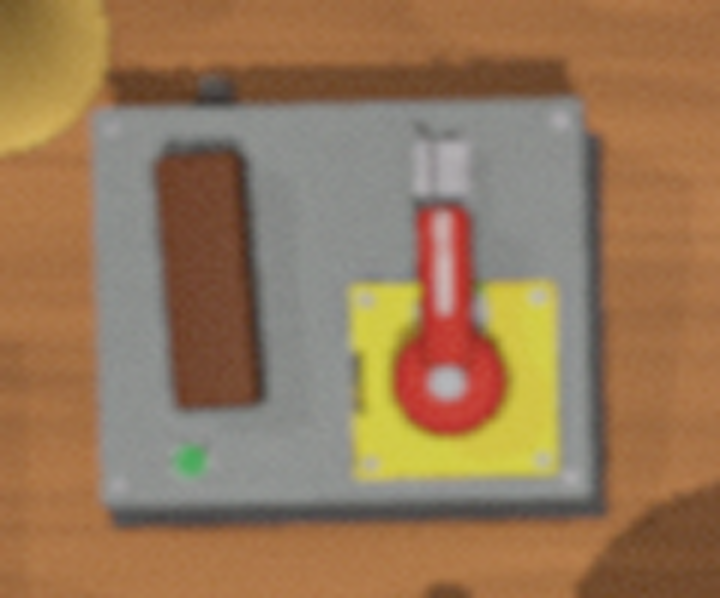

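View pics/cs0.png

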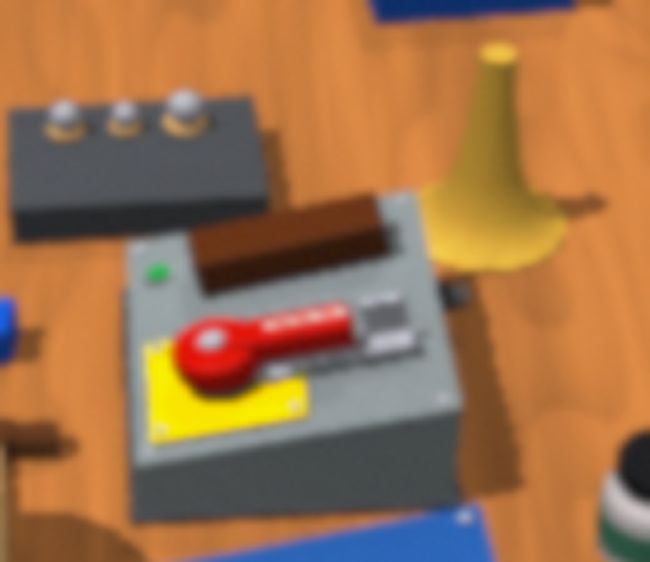

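View pics/ct1.png

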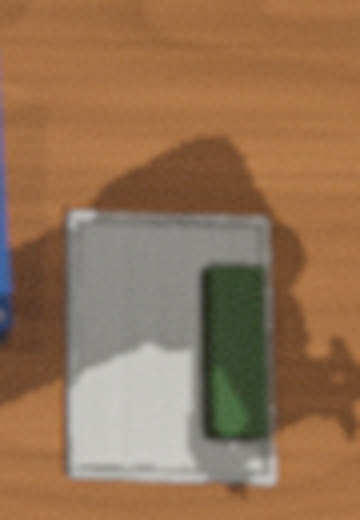

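The close crop shows the brown bar left of the red lever (crop (210,280)) on the grey console with the yellow plate, with the hasp tab at (440,165) beyond the lever end. The choice is confirmed. Now I'll measure.

Run:
```python
from h import *
t=cv2.imread("pics/top0.png")
f=lambda x,y:(x/6+150-.4,y/5.7+125-.4)
TL,TR,BR,BL=[np.array(onz("top",f(*p),z)) for p,z in [((95,108),.095),((580,97),.095),((596,498),.055),((103,503),.055)]]
print("corners",TL,TR,BR,BL,"w",np.linalg.norm(TL-TR),np.linalg.norm(BL-BR),np.linalg.norm((TL-BL)[:2]),np.linalg.norm((TR-BR)[:2]))
c=(TL+TR+BR+BL)/4; d=(TL-TR)+(BL-BR); e=(TL-BL)+(TR-BR)
y1=np.arctan2(-d[0],d[1]); y2=np.arctan2(e[1],e[0]); print("center",c,"yaws",y1,y2)
yaw=(y1+y2)/2
Rz=cv2.Rodrigues(np.array([0,0,yaw]))[0]; Ry=cv2.Rodrigues(np.array([0,-.2,0.]))[0]
R=Rz@Ry; p0=np.array([c[0],c[1],.075]); n=R[:,2]; print("n",n)
hsv=cv2.cvtColor(t,cv2.COLOR_BGR2HSV)
def comp(m,roi):
    x0,y0,x1,y1=roi; k=np.zeros_like(m); k[y0:y1,x0:x1]=m[y0:y1,x0:x1]
    N,l,s,cc=cv2.connectedComponentsWithStats(k); i=1+np.argmax(s[1:,4]); return (l==i).astype(np.uint8)
def rect(m):
    cs,_=cv2.findContours(m,0,2); return cv2.boxPoints(cv2.minAreaRect(np.vstack(cs)))
mb=comp(cv2.inRange(hsv,(0,80,20),(15,255,150)),(170,140,200,205))
b=rect(mb); P=np.array([onplane("top",q,p0+n*.036,n) for q in b]); print("bar px",b.tolist(),mb.sum()); print(P, P.mean(0), [np.linalg.norm(P[i]-P[i-1]) for i in range(4)])
print("bar in console",[ (R.T@(q-p0)).round(4).tolist() for q in P],(R.T@(P.mean(0)-p0)).round(4))
ym=comp(cv2.inRange(hsv,(22,120,120),(35,255,255)),(195,160,260,220))
y=rect(ym); P=np.array([onplane("top",q,p0+n*.006,n) for q in y]); print("yel",y.tolist(),P.mean(0),(R.T@(P.mean(0)-p0)).round(4),[(R.T@(q-p0)).round(3).tolist() for q in P])
rm=comp(cv2.inRange(hsv,(0,150,100),(8,255,255))|cv2.inRange(hsv,(172,150,100),(180,255,255)),(205,140,245,210))
Pr=rect(rm); print("red",Pr.tolist(),[(R.T@(onplane("top",q,p0+n*.044,n)-p0)).round(3).tolist() for q in Pr])
g=comp(cv2.inRange(hsv,(45,80,10),(75,255,200)),(405,180,432,245)); b=rect(g); P=np.array([onz("top",q,.041) for q in b]);print("green",P.mean(0),P.tolist())
k=lambda x,y:(x/4+360-.4,y/4+125-.4)
P=np.array([onz("top",k(*q),.016) for q in [(67,210),(271,214),(276,485),(67,477)]]);print("tray",P.tolist(),P.mean(0))
for u in [(440,165),(415,140),(470,140),(470,197),(415,197),(433,170)]: print("tab?",u,(R.T@(onplane("top",f(*u),p0+n*.044,n)-p0)).round(4),(R.T@(onplane("top",f(*u),p0+n*.014,n)-p0)).round(4))
# jar, bell, blue console height refs
```

```text
corners [0.67065931 0.27869464 0.095     ] [0.67956672 0.04138298 0.095     ] [0.47738357 0.03077512 0.055     ] [0.47101869 0.27268733 0.055     ] w 0.23747876959541273 0.24199592749697352 0.19973098781325357 0.20246124596718756
center [0.57465707 0.15588502 0.075     ] yaws 0.031858018619947706 0.04132582736065568
n [-0.19853634 -0.00726807  0.98006658]
bar px [[175.4588165283203, 151.9647216796875], [189.52940368652344, 150.88235473632812], [192.9176483154297, 194.92941284179688], [178.84706115722656, 196.01177978515625]] 616
[[0.63807721 0.24166286 0.12521561]
 [0.6416882  0.20135906 0.12564822]
 [0.51832054 0.19028189 0.10057495]
 [0.5146475  0.23065464 0.10013028]] [0.57818336 0.21598961 0.11289226] [np.float64(0.1264331686650445), np.float64(0.04046755523580282), np.float64(0.1263762296019045), np.float64(0.04054192140684735)]
bar in console [[0.0752, 0.0834, 0.036], [0.0773, 0.043, 0.036], [-0.0489, 0.0364, 0.036], [-0.0511, 0.0769, 0.036]] [0.0131 0.0599 0.036 ]
yel [[209.0, 175.0], [242.0, 175.0], [242.0, 208.0], [209.0, 208.0]] [0.53430332 0.09987203 0.07253201] [-0.042  -
[... 594 characters left out ...]
[0.5949458350524508, -0.35259029027364935, 0.016000000000000014], [0.5940473274649138, -0.50658667708174, 0.016000000000000014], [0.3896417776038257, -0.5016424150295743, 0.016000000000000014], [0.392953557201959, -0.3477958983603197, 0.016000000000000014]] [ 0.49289712 -0.42715382  0.016     ]
tab? (440, 165) [ 0.0672 -0.0532  0.044 ] [ 0.0686 -0.0504  0.014 ]
tab? (415, 140) [ 0.0799 -0.0416  0.044 ] [ 0.0816 -0.0386  0.014 ]
tab? (470, 140) [ 0.0793 -0.0677  0.044 ] [ 0.081  -0.0652  0.014 ]
tab? (470, 197) [ 0.051 -0.067  0.044] [ 0.052  -0.0645  0.014 ]
tab? (415, 197) [ 0.0515 -0.041   0.044 ] [ 0.0526 -0.0379  0.014 ]
tab? (433, 170) [ 0.0648 -0.0498  0.044 ] [ 0.0661 -0.0469  0.014 ]
```

```bash
cat > d.py <<'E'
import sys
from h import *
def goto(x,y,z,phi):
    o=get_obs(); q=o['ee_rot']; a=2*np.arctan2(q[1],q[0]); p=np.array(o['position'])
    R=np.array([[np.cos(a),np.sin(a),0],[np.sin(a),-np.cos(a),0],[0,0,-1]])
    w=(a-phi+np.pi)%(2*np.pi)-np.pi
    print("delta",(R.T@(np.array([x,y,z])-p)).round(4).tolist(),"turn",round(w/np.pi,4),"phi",round(a,3),"t",round(float(o['clock']),2),"pos",p.round(4),"F",np.round(o['ft_force'],1),"grip",round(float(o['grip_width']),3))
if __name__=="__main__": goto(*map(float,sys.argv[1:5]))
E
python3 d.py .582 .216 .23 .089
```

```text
delta [0.6167, -0.5531, 0.0006] turn 0.1215 phi 0.471 t 0.1 pos [ 0.2833 -0.5567  0.2306] F [-0.4 -0.5 -0.8] grip 1.0
```

```bash
python3 -m handwheel '[{"jaw":85,"delta_pos":[0.3,-0.27,0],"turn":0.06},{"jaw":85,"delta_pos":[0.3,-0.27,0],"turn":0.06},{"jaw":85,"delta_pos":[0.3,-0.27,0],"turn":0.06},{"jaw":85,"delta_pos":[0.3,-0.27,0],"turn":0.06},{"jaw":85,"delta_pos":[0.3,-0.27,0],"turn":0.06},{"jaw":85,"delta_pos":[0.3,-0.27,0],"turn":0.06},{"jaw":85,"delta_pos":[0.3,-0.27,0],"turn":0.06},{"jaw":85,"delta_pos":[0.3,-0.27,0],"turn":0.06},{"jaw":85,"delta_pos":[0.3,-0.27,0],"turn":0.06},{"jaw":85,"delta_pos":[0.3,-0.27,0],"turn":0.06}]' 40; python3 d.py .582 .216 .23 .089
```

```text
clock: 0.93
position: [0.4292, -0.1763, 0.2313]
ee_rot: [0.99, 0.142, 0.0, -0.0]
ft_force: [-0.3, -0.0, 1.6]
grip_width: 0.995
delta [0.257, -0.3335, 0.0013] turn 0.0625 phi 0.285 t 0.93 pos [ 0.4292 -0.1763  0.2313] F [-0.3 -0.   1.6] grip 0.995
```

```bash
python3 -m handwheel '[{"jaw":85,"delta_pos":[0.257,-0.334,0],"turn":0.0625},{"jaw":85,"delta_pos":[0.257,-0.334,0],"turn":0.0625},{"jaw":85,"delta_pos":[0.257,-0.334,0],"turn":0.0625},{"jaw":85,"delta_pos":[0.257,-0.334,0],"turn":0.0625},{"jaw":85,"delta_pos":[0.257,-0.334,0],"turn":0.0625},{"jaw":85,"delta_pos":[0.257,-0.334,0],"turn":0.0625},{"jaw":85,"delta_pos":[0.257,-0.334,0],"turn":0.0625},{"jaw":85,"delta_pos":[0.257,-0.334,0],"turn":0.0625},{"jaw":85,"delta_pos":[0.257,-0.334,0],"turn":0.0625},{"jaw":85,"delta_pos":[0.257,-0.334,0],"turn":0.0625}]' 40; python3 d.py .582 .216 .13 .089
python3 -m handwheel '[{"jaw":85,"delta_pos":[0,0,0.04],"turn":0},{"jaw":85,"delta_pos":[0,0,0.07],"turn":0},{"jaw":85,"delta_pos":[0,0,0.07],"turn":0},{"jaw":85,"delta_pos":[0,0,0.07],"turn":0}]'
python3 d.py .582 .216 .077 .089
python3 - <<'E'
from h import *
for n,(a,b,c,d) in {"side":(80,230,200,350),"top":(110,240,140,270)}.items():
    cv2.imwrite(f"pics/{n}1.png",cv2.resize(np.ascontiguousarray(camera(n)[a:b,c:d,::-1]),None,fx=4,fy=4,interpolation=cv2.INTER_CUBIC))
E
```

```text
clock: 1.77
position: [0.5786, 0.2035, 0.2309]
ee_rot: [0.999, 0.043, -0.0, 0.0]
ft_force: [1.3, -0.4, 1.1]
grip_width: 0.993
delta [0.0044, -0.0121, 0.1009] turn -0.0012 phi 0.085 t 1.77 pos [0.5786 0.2035 0.2309] F [ 1.3 -0.4  1.1] grip 0.993
clock: 2.1
position: [0.5773, 0.2012, 0.1602]
ee_rot: [0.999, 0.043, -0.002, 0.0]
ft_force: [-0.0, -0.6, 0.6]
grip_width: 0.999
delta [0.0059, -0.0143, 0.0832] turn -0.001 phi 0.086 t 2.1 pos [0.5773 0.2012 0.1602] F [-0.  -0.6  0.6] grip 0.999
```

View pics/side1.png

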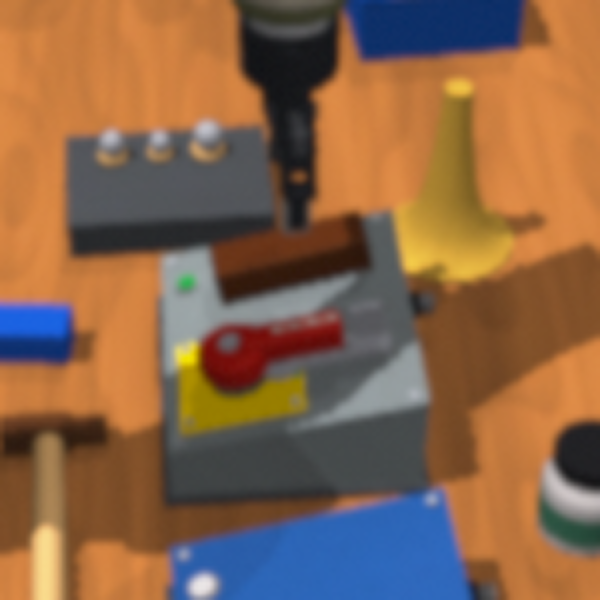

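View pics/top1.png

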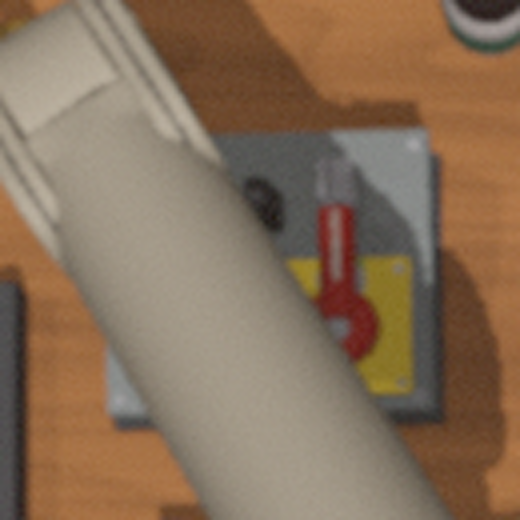

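The side crop shows the gripper above the bar (crop (295,230)), clear of the lever and the bell. I'll centre it and descend.

```bash
python3 -m handwheel '[{"jaw":85,"delta_pos":[0.005,-0.014,0],"turn":0},{"jaw":85,"delta_pos":[0.005,-0.014,0.02],"turn":0},{"jaw":85,"delta_pos":[0.005,-0.014,0.04],"turn":0},{"jaw":85,"delta_pos":[0.005,-0.014,0.06],"turn":0},{"jaw":85,"delta_pos":[0.005,-0.014,0.08],"turn":0},{"jaw":85,"delta_pos":[0.005,-0.014,0.08],"turn":0},{"jaw":85,"delta_pos":[0.005,-0.014,0.08],"turn":0},{"jaw":85,"delta_pos":[0.005,-0.014,0.08],"turn":0}]'
python3 d.py .582 .216 .077 .089
```

```text
clock: 2.87
position: [0.5833, 0.2166, 0.0839]
ee_rot: [0.999, 0.043, 0.002, -0.0]
ft_force: [0.2, -0.6, 0.6]
grip_width: 0.993
delta [-0.0013, 0.0004, 0.0069] turn -0.0012 phi 0.085 t 2.87 pos [0.5833 0.2166 0.0839] F [ 0.2 -0.6  0.6] grip 0.993
```

```bash
python3 -m handwheel '[{"jaw":85,"delta_pos":[0,0,0.005],"turn":0},{"jaw":60,"delta_pos":[0,0,0.005],"turn":0},{"jaw":35,"delta_pos":[0,0,0.005],"turn":0},{"jaw":35,"delta_pos":[0,0,0.005],"turn":0},{"jaw":35,"delta_pos":[0,0,0.005],"turn":0},{"jaw":35,"delta_pos":[0,0,0.005],"turn":0},{"jaw":35,"delta_pos":[0,0,0.005],"turn":0},{"jaw":35,"delta_pos":[0,0,0.005],"turn":0},{"jaw":35,"delta_pos":[0,0,0.005],"turn":0},{"jaw":35,"delta_pos":[0,0,0.005],"turn":0}]' 40
python3 d.py .582 .216 .077 .089
```

```text
clock: 3.7
position: [0.5822, 0.2166, 0.0772]
ee_rot: [0.999, 0.043, 0.0, -0.0]
ft_force: [-2.5, 0.2, 6.5]
grip_width: 0.488
delta [-0.0003, 0.0006, 0.0002] turn -0.0009 phi 0.086 t 3.7 pos [0.5822 0.2166 0.0772] F [-2.5  0.2  6.5] grip 0.488
```

```bash
python3 -m handwheel '[{"jaw":30,"delta_pos":[0,0,-0.01],"turn":0},{"jaw":30,"delta_pos":[0,0,-0.03],"turn":0},{"jaw":30,"delta_pos":[0,0,-0.05],"turn":0},{"jaw":30,"delta_pos":[0,0,-0.08],"turn":0},{"jaw":30,"delta_pos":[0,0,-0.11],"turn":0},{"jaw":30,"delta_pos":[0,0,-0.14],"turn":0},{"jaw":30,"delta_pos":[0,0,-0.14],"turn":0},{"jaw":30,"delta_pos":[0,0,-0.14],"turn":0}]' 50
python3 d.py .494 -.402 .22 -0.024
python3 - <<'E'
from h import *
for n,(a,b,c,d) in {"side":(80,230,200,350)}.items():
    cv2.imwrite(f"pics/{n}2.png",cv2.resize(np.ascontiguousarray(camera(n)[a:b,c:d,::-1]),None,fx=4,fy=4,interpolation=cv2.INTER_CUBIC))
E
```

```text
clock: 4.37
position: [0.5824, 0.2166, 0.2179]
ee_rot: [0.999, 0.043, 0.001, -0.0]
ft_force: [0.4, 0.2, -5.1]
grip_width: 0.483
delta [-0.1412, 0.6087, -0.0021] turn 0.035 phi 0.086 t 4.37 pos [0.5824 0.2166 0.2179] F [ 0.4  0.2 -5.1] grip 0.483
```

View pics/side2.png

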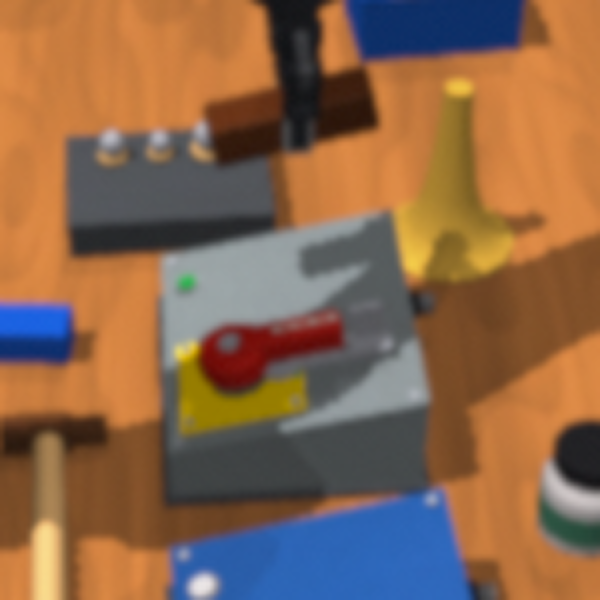

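The bar is held in the fingers and lifted off the face (crop (290,115)). I'll carry it to the tray.

```bash
python3 -m handwheel '[{"jaw":30,"delta_pos":[-0.005,0.02,0],"turn":0.002},{"jaw":30,"delta_pos":[-0.012,0.05,0],"turn":0.005},{"jaw":30,"delta_pos":[-0.02,0.085,0],"turn":0.007},{"jaw":30,"delta_pos":[-0.028,0.12,0],"turn":0.009},{"jaw":30,"delta_pos":[-0.036,0.155,0],"turn":0.011},{"jaw":30,"delta_pos":[-0.044,0.19,0],"turn":0.013},{"jaw":30,"delta_pos":[-0.052,0.225,0],"turn":0.015},{"jaw":30,"delta_pos":[-0.06,0.26,0],"turn":0.016},{"jaw":30,"delta_pos":[-0.067,0.29,0],"turn":0.017},{"jaw":30,"delta_pos":[-0.071,0.305,0],"turn":0.0175}]'
python3 -m handwheel '[{"jaw":30,"delta_pos":[-0.005,0.02,0],"turn":0.002},{"jaw":30,"delta_pos":[-0.012,0.05,0],"turn":0.005},{"jaw":30,"delta_pos":[-0.02,0.085,0],"turn":0.007},{"jaw":30,"delta_pos":[-0.028,0.12,0],"turn":0.009},{"jaw":30,"delta_pos":[-0.036,0.155,0],"turn":0.011},{"jaw":30,"delta_pos":[-0.044,0.19,0],"turn":0.013},{"jaw":30,"delta_pos":[-0.052,0.225,0],"turn":0.015},{"jaw":30,"delta_pos":[-0.057,0.26,0],"turn":0.016},{"jaw":30,"delta_pos":[-0.06,0.285,0],"turn":0.017},{"jaw":30,"delta_pos":[-0.06,0.3,0],"turn":0.0175}]'
python3 d.py .494 -.402 .22 -0.024
```

```text
clock: 5.25
position: [0.5353, -0.099, 0.2141]
ee_rot: [1.0, 0.013, -0.002, 0.001]
ft_force: [0.7, -0.3, -4.4]
grip_width: 0.485
clock: 6.08
position: [0.4836, -0.3992, 0.2136]
ee_rot: [1.0, -0.014, -0.002, -0.0]
ft_force: [-0.3, -1.3, -3.6]
grip_width: 0.483
delta [0.0104, 0.0025, -0.0064] turn -0.0015 phi -0.029 t 6.08 pos [ 0.4836 -0.3992  0.2136] F [-0.3 -1.3 -3.6] grip 0.483
```

```bash
python3 -m handwheel '[{"jaw":30,"delta_pos":[0.01,0.0025,0.02],"turn":0},{"jaw":30,"delta_pos":[0.01,0.0025,0.05],"turn":0},{"jaw":30,"delta_pos":[0.01,0.0025,0.08],"turn":0},{"jaw":30,"delta_pos":[0.01,0.0025,0.11],"turn":0},{"jaw":30,"delta_pos":[0.01,0.0025,0.14],"turn":0},{"jaw":30,"delta_pos":[0.01,0.0025,0.15],"turn":0},{"jaw":30,"delta_pos":[0.01,0.0025,0.15],"turn":0},{"jaw":30,"delta_pos":[0.01,0.0025,0.15],"turn":0}]'
python3 d.py .494 -.402 .03 -0.024
python3 - <<'E'
from h import *
for n,(a,b,c,d) in {"side":(250,384,160,310),"top":(150,270,350,470)}.items():
    cv2.imwrite(f"pics/{n}3.png",cv2.resize(np.ascontiguousarray(camera(n)[a:b,c:d,::-1]),None,fx=4,fy=4,interpolation=cv2.INTER_CUBIC))
E
```

```text
clock: 6.75
position: [0.4965, -0.398, 0.0662]
ee_rot: [1.0, -0.012, -0.0, -0.0]
ft_force: [0.3, -0.5, -3.5]
grip_width: 0.485
delta [-0.0024, 0.0041, 0.0362] turn 0.0 phi -0.024 t 6.75 pos [ 0.4965 -0.398   0.0662] F [ 0.3 -0.5 -3.5] grip 0.485
```

View pics/side3.png

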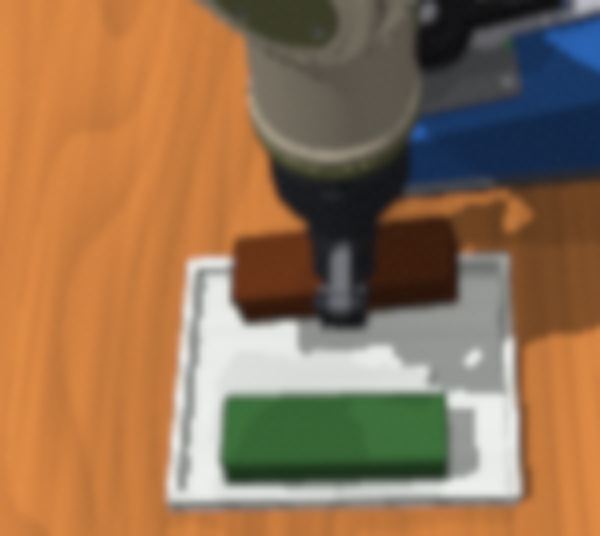

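View pics/top3.png

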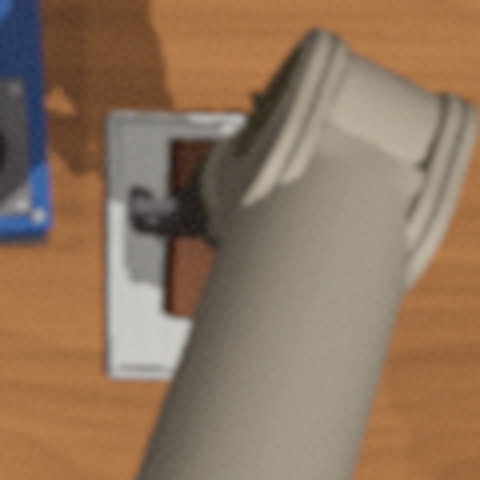

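The bar is over the tray's +y half, parallel to the green bar (side crop (345,265)), with its +x end slightly high. I'll lower it and press it level.

```bash
python3 -m handwheel '[{"jaw":30,"delta_pos":[-0.002,0.004,0.015],"turn":0},{"jaw":30,"delta_pos":[-0.002,0.004,0.03],"turn":0},{"jaw":30,"delta_pos":[-0.002,0.004,0.038],"turn":0},{"jaw":30,"delta_pos":[-0.002,0.004,0.041],"turn":0},{"jaw":30,"delta_pos":[-0.002,0.004,0.044],"turn":0},{"jaw":30,"delta_pos":[-0.002,0.004,0.047],"turn":0},{"jaw":30,"delta_pos":[-0.002,0.004,0.050],"turn":0},{"jaw":30,"delta_pos":[-0.002,0.004,0.050],"turn":0}]' 25
python3 d.py .494 -.402 .006 -0.024
```

```text
clock: 7.52
position: [0.4953, -0.4024, 0.0171]
ee_rot: [1.0, -0.012, 0.001, 0.0]
ft_force: [1.2, 0.2, -1.0]
grip_width: 0.488
delta [-0.0013, -0.0004, 0.0111] turn 0.0001 phi -0.024 t 7.52 pos [ 0.4953 -0.4024  0.0171] F [ 1.2  0.2 -1. ] grip 0.488
```

```bash
python3 -m handwheel '[{"jaw":30,"delta_pos":[0,0,0.003],"turn":0},{"jaw":30,"delta_pos":[0,0,0.006],"turn":0},{"jaw":30,"delta_pos":[0,0,0.009],"turn":0},{"jaw":30,"delta_pos":[0,0,0.011],"turn":0},{"jaw":30,"delta_pos":[0,0,0.011],"turn":0},{"jaw":30,"delta_pos":[0,0,0.011],"turn":0}]' 20
python3 d.py .494 -.402 .006 -0.024
python3 - <<'E'
from h import *
for n,(a,b,c,d) in {"side":(250,384,160,310)}.items():
    cv2.imwrite(f"pics/{n}4.png",cv2.resize(np.ascontiguousarray(camera(n)[a:b,c:d,::-1]),None,fx=4,fy=4,interpolation=cv2.INTER_CUBIC))
E
```

```text
clock: 8.02
position: [0.4973, -0.4027, 0.0075]
ee_rot: [1.0, -0.012, 0.002, 0.001]
ft_force: [4.5, 0.2, 4.9]
grip_width: 0.488
delta [-0.0033, -0.0006, 0.0015] turn 0.0003 phi -0.023 t 8.02 pos [ 0.4973 -0.4027  0.0075] F [4.5 0.2 4.9] grip 0.488
```

View pics/side4.png

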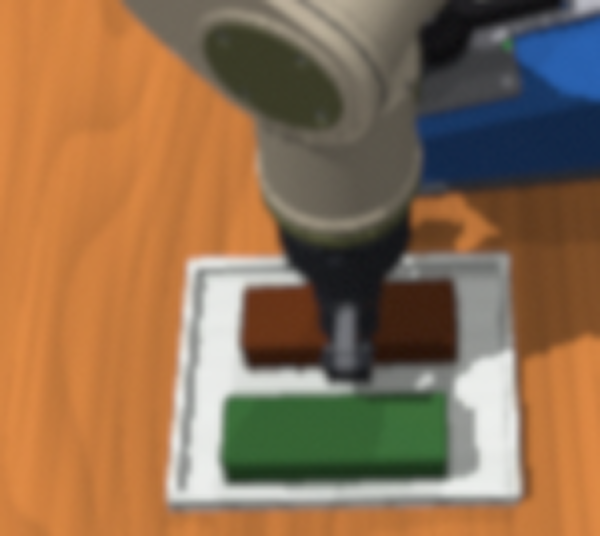

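The bar now lies nearly level on the tray floor, with the finger just short of the green bar (345,375). I'll press a little more, then release with a small opening only.

```bash
python3 -m handwheel '[{"jaw":30,"delta_pos":[0,0,0.002],"turn":0},{"jaw":30,"delta_pos":[0,0,0.003],"turn":0},{"jaw":44,"delta_pos":[0,0,0.002],"turn":0},{"jaw":48,"delta_pos":[0,0,0.001],"turn":0},{"jaw":48,"delta_pos":[0,0,0],"turn":0},{"jaw":48,"delta_pos":[0,0,0],"turn":0},{"jaw":48,"delta_pos":[0,0,0],"turn":0}]' 20
python3 d.py .494 -.402 .15 -0.024
```

```text
clock: 8.65
position: [0.4944, -0.4023, 0.0053]
ee_rot: [1.0, -0.012, -0.0, 0.0]
ft_force: [-0.5, -0.8, -0.7]
grip_width: 0.563
delta [-0.0004, -0.0003, -0.1447] turn -0.0001 phi -0.024 t 8.65 pos [ 0.4944 -0.4023  0.0053] F [-0.5 -0.8 -0.7] grip 0.563
```

```bash
python3 -m handwheel '[{"jaw":48,"delta_pos":[0,0,-0.01],"turn":0},{"jaw":48,"delta_pos":[0,0,-0.03],"turn":0},{"jaw":48,"delta_pos":[0,0,-0.06],"turn":0},{"jaw":48,"delta_pos":[0,0,-0.1],"turn":0},{"jaw":30,"delta_pos":[0,0,-0.14],"turn":0},{"jaw":0,"delta_pos":[0,0,-0.18],"turn":0},{"jaw":0,"delta_pos":[0,0,-0.2],"turn":0},{"jaw":0,"delta_pos":[0,0,-0.2],"turn":0}]' 20
python3 - <<'E'
from h import *
from scipy.spatial.transform import Rotation
ims={}
for n,(a,b,c,d) in {"side":(250,384,160,310)}.items():
    cv2.imwrite(f"pics/{n}5.png",cv2.resize(np.ascontiguousarray(camera(n)[a:b,c:d,::-1]),None,fx=4,fy=4,interpolation=cv2.INTER_CUBIC))
# planning geometry
p0=np.array([.5747,.1559,.075]); R=Rotation.from_euler('ZY',[.0366,-.2]).as_matrix()
W=lambda q:(p0+R@np.array(q)).round(4)
hub=np.array([-.0415,-.055,0]);print("hub",W(hub))
for th in np.radians([0,15,30,45,60,75,90]):
    # finger centre 13+12 mm to lever's right, 68 out, tip 26 above face
    L=np.array([[np.cos(th),-np.sin(th)],[np.sin(th),np.cos(th)]])@np.array([.068,-.027])
    print(round(np.degrees(th)),W([hub[0]+L[0],hub[1]+L[1],.028]),"phi",round(th+.0366,3))
pin=hub+[0,.034,0]
for b in np.radians([0,15,30,45,60,75,90]):
    a=np.pi/2-b
    L=np.array([[np.cos(a),-np.sin(a)],[np.sin(a),np.cos(a)]])@np.array([.076,.025])
    print("hasp",round(np.degrees(b)),W([pin[0]+L[0],pin[1]+L[1],.026]),"phi",round(a+.0366,3))
E
```

```text
clock: 9.32
position: [0.4966, -0.4033, 0.2124]
ee_rot: [1.0, -0.012, 0.004, 0.003]
ft_force: [0.0, -0.1, -0.2]
grip_width: 0.009
hub [0.5361 0.0994 0.0668]
0 [0.5981 0.0747 0.1077] phi 0.037
15 [0.602  0.0934 0.1086] phi 0.298
30 [0.601  0.1125 0.1086] phi 0.56
45 [0.5952 0.1306 0.1075] phi 0.822
60 [0.585  0.1467 0.1056] phi 1.084
75 [0.5711 0.1595 0.1029] phi 1.346
90 [0.5545 0.1682 0.0996] phi 1.607
hasp 0 [0.5024 0.2083 0.0873] phi 1.607
hasp 15 [0.5224 0.2129 0.0913] phi 1.346
hasp 30 [0.5428 0.2121 0.0955] phi 1.084
hasp 45 [0.5624 0.2059 0.0994] phi 0.822
hasp 60 [0.5797 0.1948 0.1028] phi 0.56
hasp 75 [0.5936 0.1794 0.1055] phi 0.298
hasp 90 [0.6032 0.1609 0.1073] phi 0.037
```

View pics/side5.png

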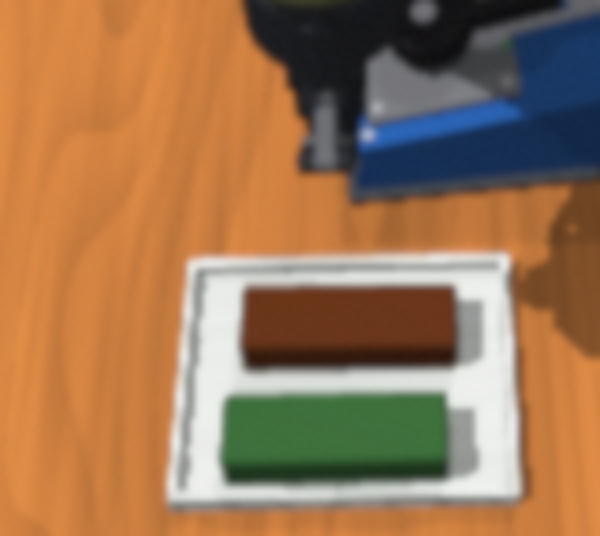

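The brown bar is lying flat in the tray, let go, beside the untouched green bar. Next is the handle: I'll go to the right side of the lever with the fingers shut.

```bash
python3 d.py .598 .064 .21 .037
python3 -m handwheel '[{"jaw":0,"delta_pos":[0.02,-0.04,0],"turn":-0.01},{"jaw":0,"delta_pos":[0.045,-0.1,0],"turn":-0.01},{"jaw":0,"delta_pos":[0.06,-0.14,0],"turn":-0.01},{"jaw":0,"delta_pos":[0.06,-0.18,0],"turn":-0.01},{"jaw":0,"delta_pos":[0.06,-0.22,0],"turn":-0.01},{"jaw":0,"delta_pos":[0.06,-0.23,0],"turn":-0.01},{"jaw":0,"delta_pos":[0.06,-0.23,0],"turn":-0.01}]'
python3 d.py .598 .064 .21 .037
```

```text
delta [0.0911, -0.4691, -0.0009] turn -0.0194 phi -0.024 t 9.37 pos [ 0.4957 -0.4028  0.2091] F [-0.8  0.5 -0.9] grip -0.004
clock: 9.95
position: [0.5607, -0.1644, 0.2047]
ee_rot: [1.0, 0.009, -0.0, -0.002]
ft_force: [0.2, 1.1, 0.4]
grip_width: 0.001
delta [0.0414, -0.2277, -0.0053] turn -0.0061 phi 0.018 t 9.95 pos [ 0.5607 -0.1644  0.2047] F [0.2 1.1 0.4] grip 0.001
```

```bash
python3 -m handwheel '[{"jaw":0,"delta_pos":[0.01,-0.04,0],"turn":-0.006},{"jaw":0,"delta_pos":[0.02,-0.08,0],"turn":-0.006},{"jaw":0,"delta_pos":[0.03,-0.12,0],"turn":-0.006},{"jaw":0,"delta_pos":[0.04,-0.16,0],"turn":-0.006},{"jaw":0,"delta_pos":[0.041,-0.2,0],"turn":-0.006},{"jaw":0,"delta_pos":[0.041,-0.222,0],"turn":-0.006},{"jaw":0,"delta_pos":[0.041,-0.226,0],"turn":-0.006},{"jaw":0,"delta_pos":[0.041,-0.226,0],"turn":-0.006},{"jaw":0,"delta_pos":[0.041,-0.226,0],"turn":-0.006}]'
python3 d.py .598 .064 .108 .037
python3 - <<'E'
from h import *
print(get_obs()['joint_pos'].round(2))
for n,(a,b,c,d) in {"side":(80,230,200,350),"top":(110,240,140,270)}.items():
    cv2.imwrite(f"pics/{n}6.png",cv2.resize(np.ascontiguousarray(camera(n)[a:b,c:d,::-1]),None,fx=4,fy=4,interpolation=cv2.INTER_CUBIC))
E
```

```text
clock: 10.7
position: [0.5992, 0.0513, 0.2045]
ee_rot: [1.0, 0.013, -0.001, 0.0]
ft_force: [0.6, -0.0, -0.5]
grip_width: -0.001
delta [-0.0008, -0.0127, 0.0965] turn -0.0037 phi 0.025 t 10.7 pos [0.5992 0.0513 0.2045] F [ 0.6 -0.  -0.5] grip -0.001
[ 0.29  0.35 -0.56  1.54  0.19  1.31 -1.84]
```

View pics/side6.png

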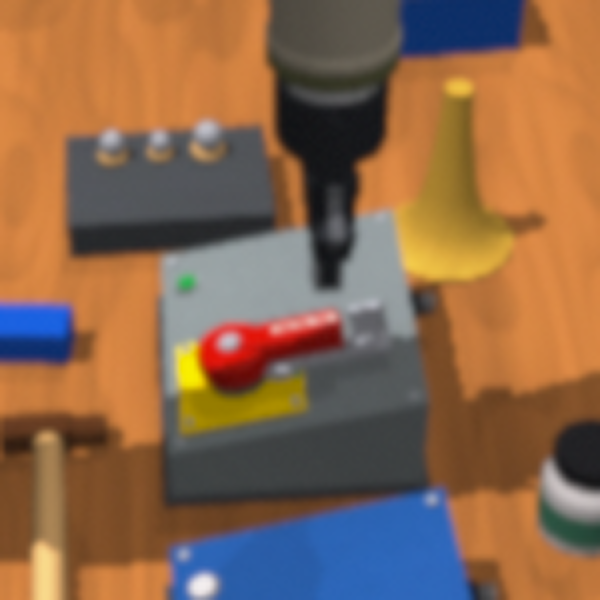

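View pics/top6.png

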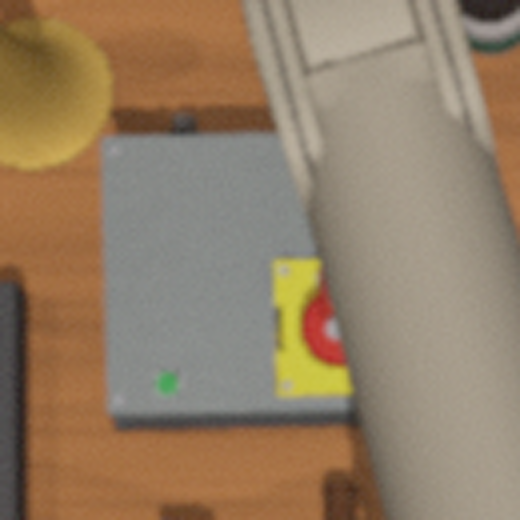

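The lever still points away (side crop (270,335)). The fingers are shut, above and to the right of it. I'll descend beside the lever.

```bash
python3 -m handwheel '[{"jaw":0,"delta_pos":[0,-0.01,0],"turn":-0.003},{"jaw":0,"delta_pos":[0,-0.01,0.02],"turn":-0.003},{"jaw":0,"delta_pos":[0,-0.01,0.04],"turn":-0.003},{"jaw":0,"delta_pos":[0,-0.01,0.06],"turn":-0.003},{"jaw":0,"delta_pos":[0,-0.01,0.08],"turn":-0.003},{"jaw":0,"delta_pos":[0,-0.01,0.095],"turn":-0.003},{"jaw":0,"delta_pos":[0,-0.01,0.095],"turn":-0.003},{"jaw":0,"delta_pos":[0,-0.01,0.095],"turn":-0.003}]'
python3 d.py .6 .075 .108 .037
python3 - <<'E'
from h import *
print(get_obs()['joint_pos'].round(2))
for n,(a,b,c,d) in {"side":(80,230,200,350)}.items():
    cv2.imwrite(f"pics/{n}7.png",cv2.resize(np.ascontiguousarray(camera(n)[a:b,c:d,::-1]),None,fx=4,fy=4,interpolation=cv2.INTER_CUBIC))
E
```

```text
clock: 11.47
position: [0.5988, 0.0624, 0.11]
ee_rot: [1.0, 0.018, -0.001, 0.0]
ft_force: [0.5, 0.3, 1.4]
grip_width: 0.001
delta [0.0016, -0.0125, 0.002] turn -0.0005 phi 0.035 t 11.47 pos [0.5988 0.0624 0.11  ] F [0.5 0.3 1.4] grip 0.001
[ 0.26  0.43 -0.55  1.64  0.24  1.14 -1.89]
```

View pics/side7.png

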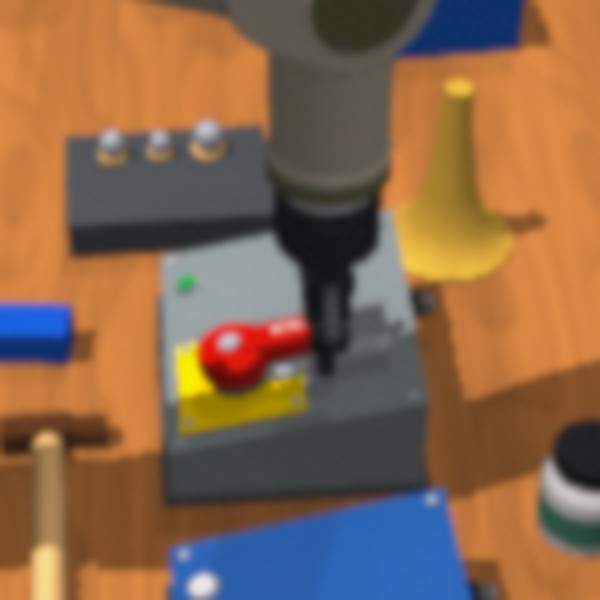

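```bash
cat > arc.py <<'E'
import sys
from h import *
from scipy.spatial.transform import Rotation
p0=np.array([.5747,.1559,.075]); R=Rotation.from_euler('ZY',[.0366,-.2]).as_matrix()
hub=np.array([-.0415,-.055,0]); pin=hub+[0,.034,0]
kind,off,rad,h=sys.argv[1],float(sys.argv[2]),float(sys.argv[3]),float(sys.argv[4])
o=get_obs(); q=o['ee_rot']; a0=2*np.arctan2(q[1],q[0]); p=np.array(o['position'])
T=np.array([[np.cos(a0),np.sin(a0),0],[np.sin(a0),-np.cos(a0),0],[0,0,-1]])
print("phi",a0.round(3),"pos",p.round(4),"F",np.round(o['ft_force'],1),"t",round(float(o['clock']),2),"j7",round(float(o['joint_pos'][6]),2))
for deg in map(float,sys.argv[5:]):
    th=np.radians(deg); c,b=(th,hub) if kind=="lever" else (np.pi/2-th,pin)
    L=np.array([[np.cos(c),-np.sin(c)],[np.sin(c),np.cos(c)]])@np.array([rad,off])
    w=p0+R@np.array([b[0]+L[0],b[1]+L[1],h])
    print(deg,(T.T@(w-p)).round(4).tolist(),round((a0-c-.0366)/np.pi,4))
E
python3 arc.py lever -.025 .068 .027 0 5 10 15 20 25 30 35 40 45
```

```text
phi 0.035 pos [0.5995 0.0626 0.1111] F [0.9 0.8 1. ] t 11.52 j7 -1.89
0.0 [-0.0008, -0.0141, 0.0044] -0.0004
5.0 [0.0011, -0.0202, 0.004] -0.0282
10.0 [0.0024, -0.0263, 0.0037] -0.056
15.0 [0.0032, -0.0326, 0.0035] -0.0837
20.0 [0.0035, -0.0389, 0.0035] -0.1115
25.0 [0.0033, -0.0452, 0.0035] -0.1393
30.0 [0.0025, -0.0515, 0.0037] -0.1671
35.0 [0.0011, -0.0577, 0.004] -0.1948
40.0 [-0.0007, -0.0637, 0.0043] -0.2226
45.0 [-0.0031, -0.0695, 0.0048] -0.2504
```

```bash
python3 -m handwheel '[{"jaw":0,"delta_pos":[0,-0.014,0.004],"turn":0},{"jaw":0,"delta_pos":[0.001,-0.02,0.004],"turn":-0.028},{"jaw":0,"delta_pos":[0.002,-0.026,0.004],"turn":-0.056},{"jaw":0,"delta_pos":[0.003,-0.032,0.004],"turn":-0.083},{"jaw":0,"delta_pos":[0.0035,-0.038,0.004],"turn":-0.11},{"jaw":0,"delta_pos":[0.003,-0.045,0.004],"turn":-0.14},{"jaw":0,"delta_pos":[0.0025,-0.051,0.004],"turn":-0.167},{"jaw":0,"delta_pos":[0.002,-0.055,0.004],"turn":-0.185},{"jaw":0,"delta_pos":[0.002,-0.055,0.004],"turn":-0.185}]'
python3 - <<'E'
from h import *
for n,(a,b,c,d) in {"side":(80,230,200,350)}.items():
    cv2.imwrite(f"pics/{n}8.png",cv2.resize(np.ascontiguousarray(camera(n)[a:b,c:d,::-1]),None,fx=4,fy=4,interpolation=cv2.INTER_CUBIC))
E
python3 arc.py lever -.025 .068 .027 35 40 45 50 55 60 65 70 75 80 85
```

```text
clock: 12.27
position: [0.6017, 0.1156, 0.1079]
ee_rot: [0.953, 0.304, 0.002, 0.002]
ft_force: [6.7, -5.5, -3.8]
grip_width: -0.003
phi 0.615 pos [0.6016 0.1156 0.108 ] F [ 6.3 -3.8 -2.6] t 12.32 j7 -1.44
35.0 [0.0003, -0.0055, 0.0008] -0.0102
40.0 [0.0021, -0.0116, 0.0012] -0.038
45.0 [0.0033, -0.0178, 0.0017] -0.0658
50.0 [0.004, -0.024, 0.0023] -0.0935
55.0 [0.0041, -0.0303, 0.0029] -0.1213
60.0 [0.0037, -0.0366, 0.0037] -0.1491
65.0 [0.0028, -0.0428, 0.0045] -0.1769
70.0 [0.0013, -0.0488, 0.0055] -0.2046
75.0 [-0.0006, -0.0548, 0.0064] -0.2324
80.0 [-0.0031, -0.0605, 0.0075] -0.2602
85.0 [-0.0061, -0.0659, 0.0086] -0.288
```

View pics/side8.png

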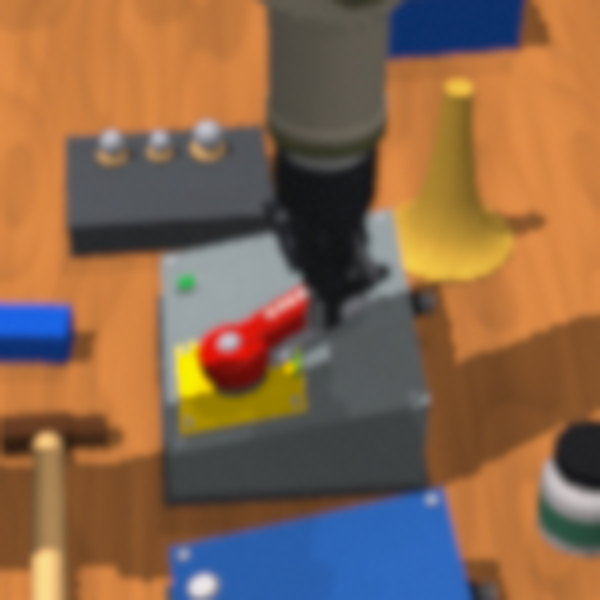

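The lever is now turned about 30° (side crop (280,310)) with the fingers pushing behind it. I'll continue the arc.

```bash
python3 -m handwheel '[{"jaw":0,"delta_pos":[0.001,-0.008,0.001],"turn":-0.02},{"jaw":0,"delta_pos":[0.0025,-0.014,0.001],"turn":-0.048},{"jaw":0,"delta_pos":[0.0035,-0.02,0.002],"turn":-0.076},{"jaw":0,"delta_pos":[0.004,-0.026,0.0025],"turn":-0.103},{"jaw":0,"delta_pos":[0.004,-0.032,0.003],"turn":-0.13},{"jaw":0,"delta_pos":[0.0035,-0.038,0.004],"turn":-0.156},{"jaw":0,"delta_pos":[0.0025,-0.044,0.005],"turn":-0.183},{"jaw":0,"delta_pos":[0.001,-0.05,0.0057],"turn":-0.21},{"jaw":0,"delta_pos":[-0.0006,-0.055,0.0064],"turn":-0.232},{"jaw":0,"delta_pos":[-0.0006,-0.055,0.0064],"turn":-0.232}]'
python3 arc.py lever -.025 .068 .027 75 80 85 90 93 96
```

```text
clock: 13.15
position: [0.5696, 0.1619, 0.1021]
ee_rot: [0.781, 0.624, 0.003, 0.002]
ft_force: [7.0, -0.4, -3.5]
grip_width: 0.001
phi 1.349 pos [0.5696 0.1619 0.1021] F [ 7.  -0.4 -3.5] t 13.15 j7 -0.86
75.0 [-0.002, 0.0003, 0.0005] 0.0011
80.0 [0.0, -0.0056, 0.0016] -0.0267
85.0 [0.0014, -0.0117, 0.0027] -0.0545
90.0 [0.0023, -0.0178, 0.0039] -0.0823
93.0 [0.0026, -0.0215, 0.0046] -0.0989
96.0 [0.0027, -0.0252, 0.0053] -0.1156
```

```bash
python3 -m handwheel '[{"jaw":0,"delta_pos":[0.001,-0.006,0.0016],"turn":-0.028},{"jaw":0,"delta_pos":[0.002,-0.012,0.0027],"turn":-0.055},{"jaw":0,"delta_pos":[0.002,-0.016,0.0035],"turn":-0.075},{"jaw":0,"delta_pos":[0.002,-0.018,0.004],"turn":-0.082},{"jaw":0,"delta_pos":[0.002,-0.019,0.004],"turn":-0.082},{"jaw":0,"delta_pos":[0.002,-0.02,0.004],"turn":-0.082}]'
python3 arc.py lever -.025 .068 .027 90 93 96
python3 - <<'E'
from h import *
for n,(a,b,c,d) in {"side":(80,230,200,350)}.items():
    cv2.imwrite(f"pics/{n}9.png",cv2.resize(np.ascontiguousarray(camera(n)[a:b,c:d,::-1]),None,fx=4,fy=4,interpolation=cv2.INTER_CUBIC))
E
```

```text
clock: 13.65
position: [0.552, 0.1698, 0.0989]
ee_rot: [0.696, 0.718, 0.005, 0.002]
ft_force: [14.3, 5.0, -4.1]
grip_width: 0.006
phi 1.602 pos [0.552  0.1698 0.0989] F [14.3  5.  -4.1] t 13.65 j7 -0.64
90.0 [-0.0017, 0.0006, 0.0007] -0.0016
93.0 [-0.0005, -0.0029, 0.0015] -0.0182
96.0 [0.0005, -0.0065, 0.0022] -0.0349
```

View pics/side9.png

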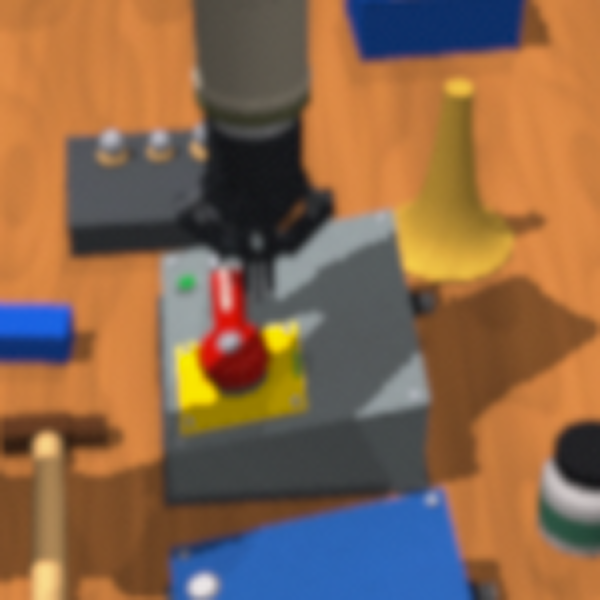

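```bash
python3 -m handwheel '[{"jaw":0,"delta_pos":[0,-0.003,0],"turn":0},{"jaw":0,"delta_pos":[0,-0.005,0],"turn":0},{"jaw":0,"delta_pos":[0,-0.005,0],"turn":0}]'
python3 arc.py lever -.025 .068 .027 90 93 96
```

```text
clock: 13.95
position: [0.5509, 0.1691, 0.0999]
ee_rot: [0.696, 0.718, 0.008, 0.005]
ft_force: [29.4, 5.4, -10.7]
grip_width: -0.002
phi 1.601 pos [0.5509 0.1691 0.0999] F [ 29.4   5.4 -10.7] t 13.95 j7 -0.64
90.0 [-0.001, 0.0018, 0.0017] -0.0022
93.0 [0.0001, -0.0017, 0.0024] -0.0188
96.0 [0.0011, -0.0053, 0.0032] -0.0355
```

The handle hit its stop (29 N, no more travel). I'll back off, lift, and move round to the front of the tab.

```bash
python3 -m handwheel '[{"jaw":0,"delta_pos":[0,0.012,0],"turn":0},{"jaw":0,"delta_pos":[0,0.02,-0.02],"turn":0},{"jaw":0,"delta_pos":[0,0.02,-0.05],"turn":0},{"jaw":0,"delta_pos":[0,0.02,-0.08],"turn":0},{"jaw":0,"delta_pos":[0.02,0.03,-0.1],"turn":0},{"jaw":0,"delta_pos":[0.04,0.06,-0.11],"turn":0},{"jaw":0,"delta_pos":[0.04,0.07,-0.11],"turn":0},{"jaw":0,"delta_pos":[0.04,0.07,-0.11],"turn":0}]'
python3 - <<'E'
from h import *
for n,(a,b,c,d) in {"side":(80,230,200,350),"top":(110,240,140,270)}.items():
    cv2.imwrite(f"pics/{n}10.png",cv2.resize(np.ascontiguousarray(camera(n)[a:b,c:d,::-1]),None,fx=4,fy=4,interpolation=cv2.INTER_CUBIC))
E
python3 arc.py hasp .037 .076 .026 0
```

```text
clock: 14.62
position: [0.6137, 0.2118, 0.2079]
ee_rot: [0.696, 0.718, 0.002, 0.001]
ft_force: [0.3, 0.6, -0.4]
grip_width: 0.002
phi 1.603 pos [0.6116 0.2107 0.2066] F [-0.1  0.3 -0.1] t 14.72 j7 -0.64
0.0 [0.001, -0.1209, 0.1217] -0.0014
```

View pics/side10.png

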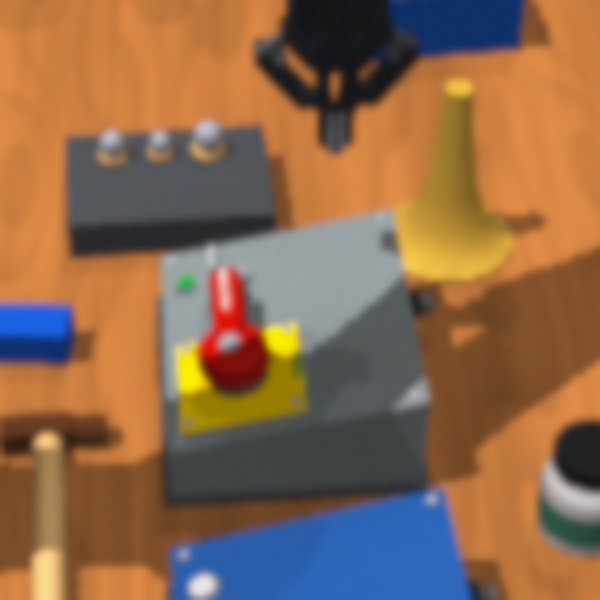

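View pics/top10.png

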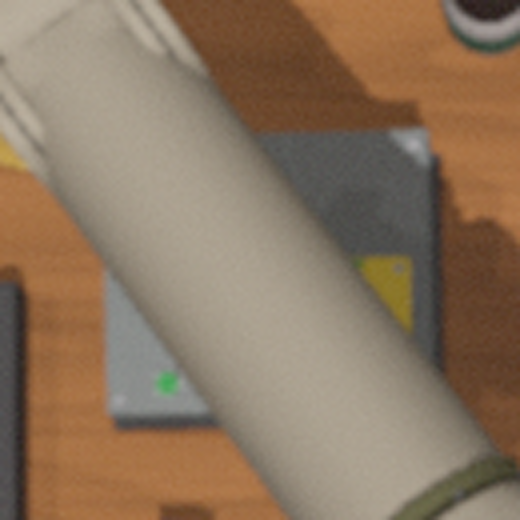

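```bash
python3 - <<'E'
from h import *
from scipy.spatial.transform import Rotation
p0=np.array([.5747,.1559,.075]); R=Rotation.from_euler('ZY',[.0366,-.2]).as_matrix()
for q in [(-.05,.053,.044),(-.05,.039,.044),(-.05,.067,.044),(-.0415,.033,.046),(-.0415,-.055,.041)]:
    print(q,((proj("side",p0+R@np.array(q))-[200,80])*4+2).round())
E
python3 -m handwheel '[{"jaw":0,"delta_pos":[0,-0.03,0],"turn":0},{"jaw":0,"delta_pos":[0,-0.06,0.0],"turn":0},{"jaw":0,"delta_pos":[0,-0.09,0.0],"turn":0},{"jaw":0,"delta_pos":[0,-0.12,0],"turn":0},{"jaw":0,"delta_pos":[0,-0.123,0.02],"turn":0},{"jaw":0,"delta_pos":[0,-0.123,0.04],"turn":0},{"jaw":0,"delta_pos":[0,-0.123,0.05],"turn":0},{"jaw":0,"delta_pos":[0,-0.123,0.05],"turn":0}]'
python3 - <<'E'
from h import *
for n,(a,b,c,d) in {"side":(80,230,200,350)}.items():
    cv2.imwrite(f"pics/{n}11.png",cv2.resize(np.ascontiguousarray(camera(n)[a:b,c:d,::-1]),None,fx=4,fy=4,interpolation=cv2.INTER_CUBIC))
E
python3 arc.py hasp .037 .076 .026 0
```

```text
(-0.05, 0.053, 0.044) [212. 257.]
(-0.05, 0.039, 0.044) [213. 268.]
(-0.05, 0.067, 0.044) [211. 247.]
(-0.0415, 0.033, 0.046) [223. 269.]
(-0.0415, -0.055, 0.041) [230. 346.]
clock: 15.38
position: [0.4873, 0.2053, 0.1542]
ee_rot: [0.696, 0.718, -0.002, -0.0]
ft_force: [0.2, -0.4, -0.4]
grip_width: -0.002
phi 1.603 pos [0.488  0.206  0.1555] F [-0.3  0.2 -0. ] t 15.43 j7 -0.67
0.0 [0.0018, 0.0027, 0.0706] -0.0015
```

View pics/side11.png

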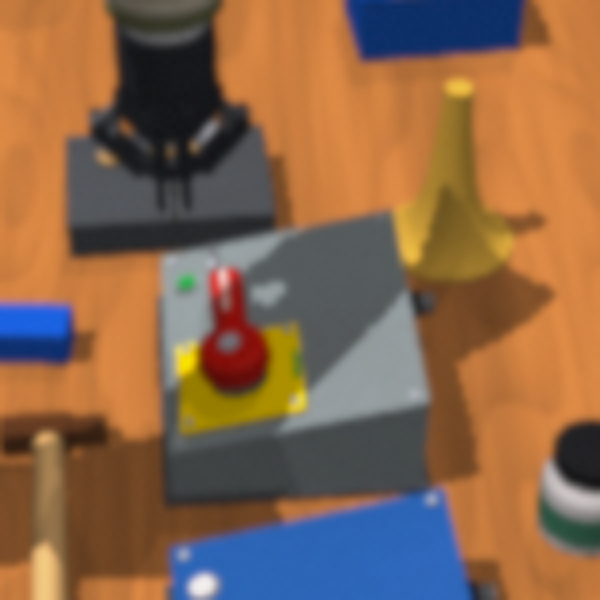

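The handle lies at off, and the tab appears at crop (212,257), exactly where predicted. I'll descend in front of it.

```bash
python3 -m handwheel '[{"jaw":0,"delta_pos":[0.002,0.002,0.02],"turn":0},{"jaw":0,"delta_pos":[0.002,0.002,0.04],"turn":0},{"jaw":0,"delta_pos":[0.002,0.002,0.06],"turn":0},{"jaw":0,"delta_pos":[0.002,0.002,0.069],"turn":0},{"jaw":0,"delta_pos":[0.002,0.002,0.069],"turn":0},{"jaw":0,"delta_pos":[0.002,0.002,0.069],"turn":0}]'
python3 arc.py hasp .025 .076 .026 0 5 10 15 20 25 30 35 40 45
```

```text
clock: 15.93
position: [0.4909, 0.2091, 0.0878]
ee_rot: [0.696, 0.719, 0.0, -0.0]
ft_force: [0.5, 0.1, 0.1]
grip_width: -0.001
phi 1.603 pos [0.4909 0.2091 0.0878] F [0.5 0.1 0.1] t 15.93 j7 -0.74
0.0 [-0.0012, 0.0115, 0.0005] -0.0013
5.0 [0.0007, 0.0181, -0.0008] 0.0265
10.0 [0.002, 0.0248, -0.0022] 0.0543
15.0 [0.0027, 0.0316, -0.0036] 0.082
20.0 [0.0029, 0.0384, -0.005] 0.1098
25.0 [0.0024, 0.0453, -0.0063] 0.1376
30.0 [0.0013, 0.052, -0.0077] 0.1654
35.0 [-0.0004, 0.0587, -0.0091] 0.1932
40.0 [-0.0027, 0.0651, -0.0104] 0.2209
45.0 [-0.0056, 0.0714, -0.0116] 0.2487
```

```bash
python3 -m handwheel '[{"jaw":0,"delta_pos":[-0.001,0.006,0],"turn":0},{"jaw":0,"delta_pos":[-0.001,0.011,0],"turn":0},{"jaw":0,"delta_pos":[0.0007,0.018,-0.001],"turn":0.026},{"jaw":0,"delta_pos":[0.002,0.025,-0.002],"turn":0.054},{"jaw":0,"delta_pos":[0.0027,0.0316,-0.0036],"turn":0.082},{"jaw":0,"delta_pos":[0.003,0.0385,-0.005],"turn":0.11},{"jaw":0,"delta_pos":[0.0025,0.045,-0.0063],"turn":0.137},{"jaw":0,"delta_pos":[0.0013,0.052,-0.0077],"turn":0.165},{"jaw":0,"delta_pos":[0.0013,0.052,-0.0077],"turn":0.165}]'
python3 - <<'E'
from h import *
for n,(a,b,c,d) in {"side":(80,230,200,350)}.items():
    cv2.imwrite(f"pics/{n}12.png",cv2.resize(np.ascontiguousarray(camera(n)[a:b,c:d,::-1]),None,fx=4,fy=4,interpolation=cv2.INTER_CUBIC))
E
python3 arc.py hasp .025 .076 .026 30 35 40 45 50 55 60 65 70 75
```

```text
clock: 16.68
position: [0.5442, 0.2116, 0.0955]
ee_rot: [0.858, 0.514, 0.001, 0.0]
ft_force: [-0.0, -0.2, -0.5]
grip_width: 0.003
phi 1.086 pos [0.5435 0.2118 0.0953] F [ 0.2  0.3 -0. ] t 16.73 j7 -1.2
30.0 [-0.0001, -0.0008, -0.0002] 0.0005
35.0 [0.0017, 0.0058, -0.0015] 0.0283
40.0 [0.003, 0.0126, -0.0028] 0.0561
45.0 [0.0036, 0.0194, -0.0041] 0.0839
50.0 [0.0036, 0.0263, -0.0053] 0.1117
55.0 [0.003, 0.0331, -0.0064] 0.1394
60.0 [0.0018, 0.0399, -0.0075] 0.1672
65.0 [0.0, 0.0466, -0.0085] 0.195
70.0 [-0.0023, 0.0531, -0.0094] 0.2228
75.0 [-0.0053, 0.0594, -0.0102] 0.2505
```

View pics/side12.png

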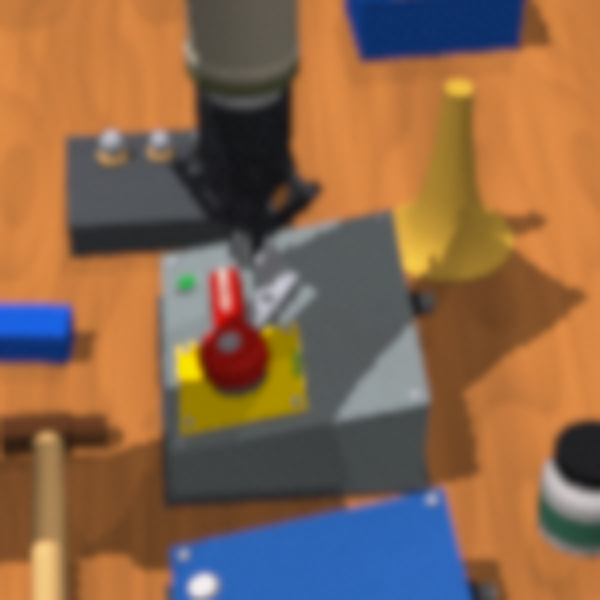

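The blade has come out from under the lever (crop (275,290)) and the handle is still at off. I'll continue the swing.

```bash
python3 -m handwheel '[{"jaw":0,"delta_pos":[0.0017,0.006,-0.0015],"turn":0.028},{"jaw":0,"delta_pos":[0.003,0.0126,-0.003],"turn":0.056},{"jaw":0,"delta_pos":[0.0036,0.0195,-0.004],"turn":0.084},{"jaw":0,"delta_pos":[0.0036,0.026,-0.005],"turn":0.111},{"jaw":0,"delta_pos":[0.003,0.033,-0.0064],"turn":0.139},{"jaw":0,"delta_pos":[0.0018,0.04,-0.0075],"turn":0.167},{"jaw":0,"delta_pos":[0,0.0466,-0.0085],"turn":0.195},{"jaw":0,"delta_pos":[-0.0023,0.053,-0.0094],"turn":0.222},{"jaw":0,"delta_pos":[-0.005,0.059,-0.01],"turn":0.25},{"jaw":0,"delta_pos":[-0.005,0.059,-0.01],"turn":0.25}]'
python3 - <<'E'
from h import *
for n,(a,b,c,d) in {"side":(80,230,200,350)}.items():
    cv2.imwrite(f"pics/{n}13.png",cv2.resize(np.ascontiguousarray(camera(n)[a:b,c:d,::-1]),None,fx=4,fy=4,interpolation=cv2.INTER_CUBIC))
E
python3 arc.py hasp .025 .076 .026 75 80 85 90 93 96
```

```text
clock: 17.57
position: [0.5929, 0.179, 0.1049]
ee_rot: [0.989, 0.148, 0.0, 0.0]
ft_force: [-0.0, 0.3, -0.6]
grip_width: 0.001
phi 0.303 pos [0.5926 0.1795 0.1049] F [-0.9  0.1  0.4] t 17.62 j7 -1.85
75.0 [0.0009, 0.0004, -0.0006] 0.0013
80.0 [0.0027, 0.0071, -0.0013] 0.0291
85.0 [0.0039, 0.0139, -0.0019] 0.0569
90.0 [0.0046, 0.0208, -0.0024] 0.0847
93.0 [0.0046, 0.025, -0.0026] 0.1013
96.0 [0.0045, 0.0292, -0.0028] 0.118
```

View pics/side13.png

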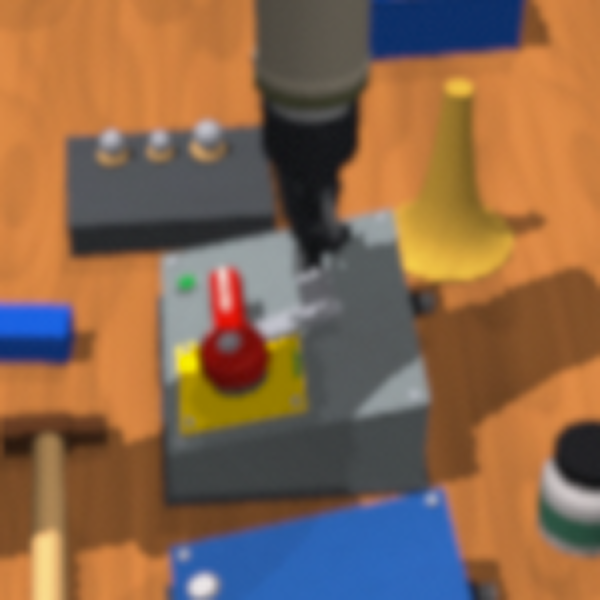

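```bash
python3 -m handwheel '[{"jaw":0,"delta_pos":[0.0027,0.007,-0.0013],"turn":0.029},{"jaw":0,"delta_pos":[0.004,0.014,-0.002],"turn":0.057},{"jaw":0,"delta_pos":[0.0046,0.021,-0.0024],"turn":0.085},{"jaw":0,"delta_pos":[0.0046,0.024,-0.0026],"turn":0.085},{"jaw":0,"delta_pos":[0.0046,0.026,-0.0026],"turn":0.085},{"jaw":0,"delta_pos":[0.0046,0.026,-0.0026],"turn":0.085}]'
python3 arc.py hasp .025 .076 .026 90 93 96 100
```

```text
clock: 18.12
position: [0.6039, 0.1597, 0.1076]
ee_rot: [1.0, 0.02, 0.0, -0.002]
ft_force: [1.0, 8.6, -1.1]
grip_width: 0.003
phi 0.041 pos [0.6039 0.1597 0.1076] F [ 1.   8.6 -1.1] t 18.12 j7 -2.05
90.0 [-0.0007, -0.0013, 0.0003] 0.0013
93.0 [0.0005, 0.0028, 0.0] 0.018
96.0 [0.0014, 0.0068, -0.0002] 0.0346
100.0 [0.0024, 0.0123, -0.0004] 0.0569
```

```bash
python3 -m handwheel '[{"jaw":0,"delta_pos":[0,0.003,0],"turn":0},{"jaw":0,"delta_pos":[0,0.003,0],"turn":0},{"jaw":0,"delta_pos":[0,0.003,0],"turn":0}]'
python3 -m handwheel '[{"jaw":0,"delta_pos":[0,-0.01,0],"turn":0},{"jaw":0,"delta_pos":[0,-0.025,0],"turn":0},{"jaw":0,"delta_pos":[0,-0.025,-0.02],"turn":0},{"jaw":0,"delta_pos":[0,-0.025,-0.05],"turn":0},{"jaw":0,"delta_pos":[0,-0.025,-0.09],"turn":0},{"jaw":0,"delta_pos":[0,-0.025,-0.12],"turn":0},{"jaw":0,"delta_pos":[0,-0.025,-0.12],"turn":0}]'
python3 - <<'E'
from h import *
for n,(a,b,c,d) in {"side":(80,230,200,350),"top":(110,240,140,270)}.items():
    cv2.imwrite(f"pics/{n}14.png",cv2.resize(np.ascontiguousarray(camera(n)[a:b,c:d,::-1]),None,fx=4,fy=4,interpolation=cv2.INTER_CUBIC))
print(get_obs()['position'],get_obs()['joint_pos'].round(2))
E
```

```text
clock: 18.37
position: [0.6047, 0.1577, 0.108]
ee_rot: [1.0, 0.021, 0.001, -0.003]
ft_force: [4.3, 10.9, -4.0]
grip_width: 0.002
clock: 18.95
position: [0.6057, 0.1801, 0.2346]
ee_rot: [1.0, 0.019, 0.005, -0.001]
ft_force: [0.9, -0.3, -0.2]
grip_width: -0.001
[0.60400001 0.17895575 0.22868426] [ 0.08  0.4  -0.59  1.43  0.22  1.37 -2.05]
```

View pics/side14.png

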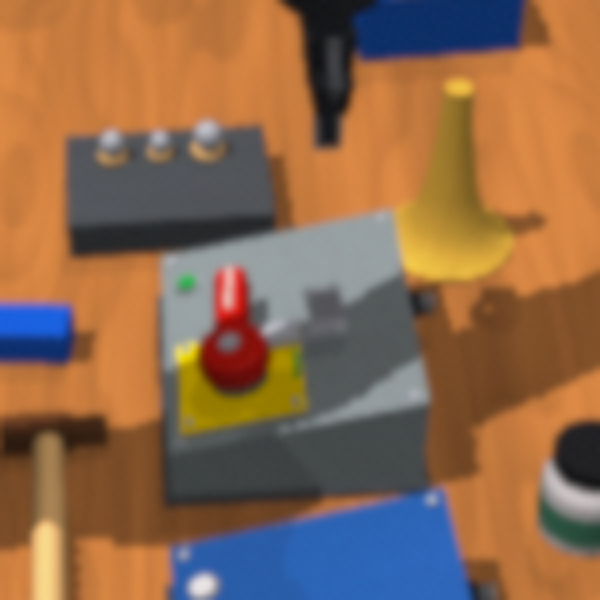

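Lifted clear: the handle is at off and the hasp is out (tab at crop (325,310)). The lever end seems to have shifted from (223,269) to (231,268), so the handle may have moved within its play. I'll move the arm aside and measure from above.

```bash
python3 -m handwheel '[{"jaw":0,"delta_pos":[-0.01,0.04,-0.02],"turn":0},{"jaw":0,"delta_pos":[-0.02,0.08,-0.03],"turn":0},{"jaw":0,"delta_pos":[-0.03,0.12,-0.03],"turn":0},{"jaw":0,"delta_pos":[-0.04,0.16,-0.03],"turn":0},{"jaw":0,"delta_pos":[-0.05,0.2,-0.03],"turn":0},{"jaw":0,"delta_pos":[-0.06,0.24,-0.03],"turn":0},{"jaw":0,"delta_pos":[-0.07,0.28,-0.03],"turn":0},{"jaw":0,"delta_pos":[-0.08,0.31,-0.03],"turn":0},{"jaw":0,"delta_pos":[-0.08,0.31,-0.03],"turn":0}]'
python3 - <<'E'
from h import *
for n,(a,b,c,d) in {"side":(110,180,235,315),"top":(130,220,155,265)}.items():
    im=camera(n)[:,:,::-1]; cv2.imwrite(f"pics/full_{n}15.png",im)
    cv2.imwrite(f"pics/{n}15.png",cv2.resize(np.ascontiguousarray(im[a:b,c:d]),None,fx=6,fy=6,interpolation=cv2.INTER_CUBIC))
E
```

```text
clock: 19.8
position: [0.5308, -0.1427, 0.2555]
ee_rot: [1.0, 0.012, -0.002, 0.001]
ft_force: [-0.7, -1.5, -0.7]
grip_width: 0.001
```

View pics/side15.png

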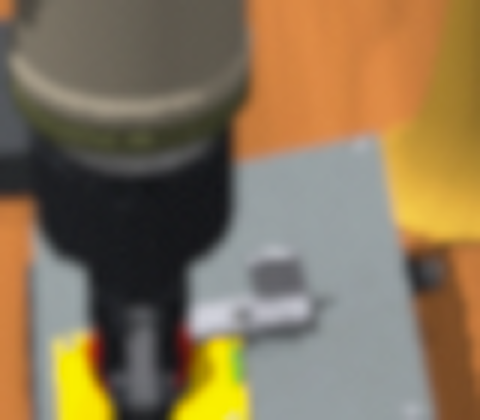

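View pics/top15.png

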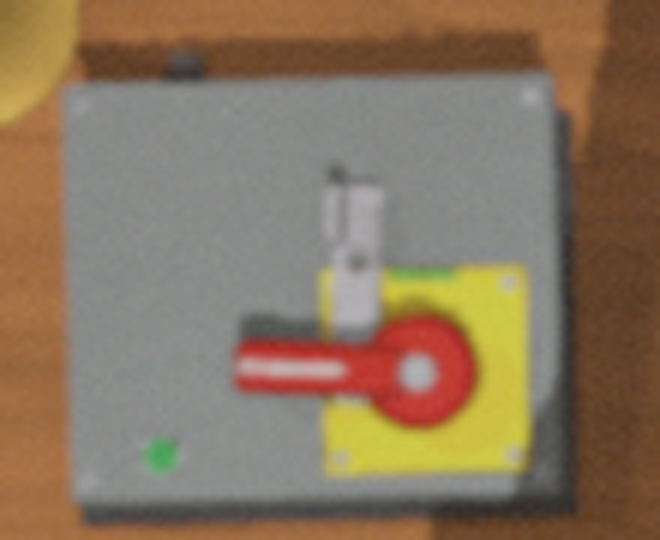

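Run:
```python
from h import *
from scipy.spatial.transform import Rotation
p0=np.array([.5747,.1559,.075]); R=Rotation.from_euler('ZY',[.0366,-.2]).as_matrix(); n=R[:,2]
t=cv2.imread("pics/full_top15.png"); hsv=cv2.cvtColor(t,cv2.COLOR_BGR2HSV)
m=cv2.inRange(hsv,(0,120,80),(9,255,255))|cv2.inRange(hsv,(170,120,80),(180,255,255)); k=np.zeros_like(m);k[150:215,190:240]=m[150:215,190:240]
v,u=np.nonzero(k)
hub=np.array([-.0415,-.055])
C=lambda px,h:(R.T@(onplane("top",px,p0+n*h,n)-p0))[:2]
P=np.array([C((a,b),.046) for a,b in zip(u,v)])
ang=[]
s=P[(P[:,1]>-.02)&(P[:,1]<.03)]; f=np.polyfit(s[:,1],s[:,0],1)
print("red end y",P[:,1].max(),"lever mid-line slope",f[0],"-> angle",np.pi/2+np.arctan(-f[0]), "x at y=.02",np.polyval(f,.02),"angle from hub",np.arctan2(.02+.055,np.polyval(f,.02)+.0415))
g=lambda x,y:(x/6+155-.4,y/6+130-.4)
A=C(g(360,188),.014);B=C(g(357,325),.014); d=A-B; print("blade",A,B,np.arctan2(d[1],d[0]))
D=(C(g(384,188),.014)-C(g(382,322),.014)); print("blade right edge",np.arctan2(D[1],D[0]))
f=cv2.imread("pics/full_side15.png")
# other objects before / after
for a,b in [("top0","full_top15")]:
    A=cv2.imread(f"pics/{a}.png");B=cv2.imread(f"pics/{b}.png")
    for nm,(x0,y0,x1,y1) in {"bell":(125,105,172,156),"jar":(248,90,276,125),"mallet":(218,225,300,263)}.items():
        print(nm,np.abs(A[y0:y1,x0:x1].astype(int)-B[y0:y1,x0:x1]).mean().round(1))
```

```text
red end y 0.028849285892275076 lever mid-line slope 0.10302451508315631 -> angle 1.4681340103337257 x at y=.02 -0.03483916746496712 angle from hub 1.4822176240722191
blade [ 0.04768932 -0.02566601] [-0.01857979 -0.02261552] -0.04599938186975588
blade right edge -0.03883680361555747
bell 4.1
jar 20.1
mallet 25.1
```

View pics/full_top15.png

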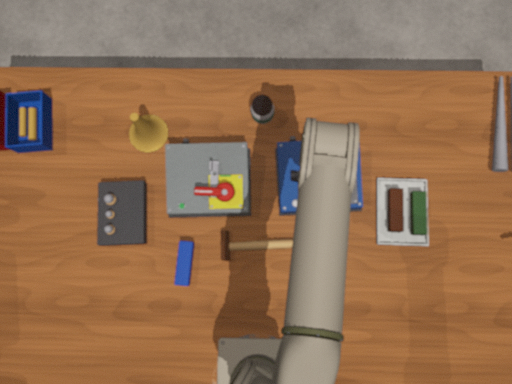

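View pics/full_side15.png

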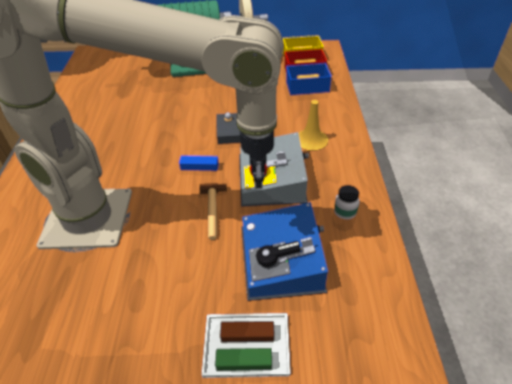

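From above, the bar lies in the tray, and the hasp measures about 1.52 rad. The handle sits at about 1.48 rad, its play taken up. That is inside the limit but not at its stop, so I'll nudge the lever back there on its free length beyond the hasp.

```bash
python3 d.py .585 .17 .21 1.603
python3 -m handwheel '[{"jaw":0,"delta_pos":[0.005,-0.04,0],"turn":-0.035},{"jaw":0,"delta_pos":[0.01,-0.08,0],"turn":-0.07},{"jaw":0,"delta_pos":[0.015,-0.12,0],"turn":-0.1},{"jaw":0,"delta_pos":[0.02,-0.16,0],"turn":-0.14},{"jaw":0,"delta_pos":[0.03,-0.2,0],"turn":-0.17},{"jaw":0,"delta_pos":[0.04,-0.23,0],"turn":-0.2},{"jaw":0,"delta_pos":[0.05,-0.26,0],"turn":-0.24},{"jaw":0,"delta_pos":[0.05,-0.28,0],"turn":-0.27},{"jaw":0,"delta_pos":[0.05,-0.3,0],"turn":-0.3},{"jaw":0,"delta_pos":[0.05,-0.3,0],"turn":-0.3}]'
python3 d.py .585 .17 .18 1.603
```

```text
delta [0.0618, -0.3037, 0.0459] turn -0.5003 phi 0.031 t 19.9 pos [ 0.5328 -0.1355  0.2559] F [ 0.5  1.5 -0.4] grip 0.001
clock: 20.73
position: [0.5717, 0.1745, 0.2564]
ee_rot: [0.88, 0.475, -0.0, -0.002]
ft_force: [0.1, 0.9, -0.2]
grip_width: -0.004
delta [0.0035, 0.0136, 0.0764] turn -0.1948 phi 0.991 t 20.73 pos [0.5717 0.1745 0.2564] F [ 0.1  0.9 -0.2] grip -0.004
```

```bash
python3 -m handwheel '[{"jaw":0,"delta_pos":[0.003,0.014,0.02],"turn":-0.035},{"jaw":0,"delta_pos":[0.003,0.014,0.04],"turn":-0.07},{"jaw":0,"delta_pos":[0.003,0.014,0.06],"turn":-0.11},{"jaw":0,"delta_pos":[0.003,0.014,0.076],"turn":-0.15},{"jaw":0,"delta_pos":[0.003,0.014,0.076],"turn":-0.19},{"jaw":0,"delta_pos":[0.003,0.014,0.076],"turn":-0.195},{"jaw":0,"delta_pos":[0.003,0.014,0.076],"turn":-0.195}]'
python3 d.py .586 .170 .106 1.603
```

```text
clock: 21.32
position: [0.5868, 0.1629, 0.1809]
ee_rot: [0.701, 0.713, -0.0, -0.0]
ft_force: [-0.2, -0.1, 0.6]
grip_width: 0.0
delta [0.0071, -0.0007, 0.0749] turn -0.0051 phi 1.587 t 21.32 pos [0.5868 0.1629 0.1809] F [-0.2 -0.1  0.6] grip 0.0
```

```bash
python3 -m handwheel '[{"jaw":0,"delta_pos":[0.009,0,0],"turn":-0.005},{"jaw":0,"delta_pos":[0.009,0,0.02],"turn":-0.005},{"jaw":0,"delta_pos":[0.009,0,0.04],"turn":-0.005},{"jaw":0,"delta_pos":[0.009,0,0.06],"turn":-0.005},{"jaw":0,"delta_pos":[0.009,0,0.075],"turn":-0.005},{"jaw":0,"delta_pos":[0.009,0,0.075],"turn":-0.005},{"jaw":0,"delta_pos":[0.009,0,0.075],"turn":-0.005}]'
python3 d.py .555 .172 .100 1.603
```

```text
clock: 21.9
position: [0.5868, 0.1719, 0.1065]
ee_rot: [0.696, 0.718, -0.0, -0.0]
ft_force: [0.6, 0.7, 0.2]
grip_width: 0.004
delta [0.0012, -0.0318, 0.0065] turn -0.0001 phi 1.603 t 21.9 pos [0.5868 0.1719 0.1065] F [0.6 0.7 0.2] grip 0.004
```

```bash
python3 -m handwheel '[{"jaw":0,"delta_pos":[0,-0.012,0.002],"turn":0},{"jaw":0,"delta_pos":[0,-0.02,0.004],"turn":0},{"jaw":0,"delta_pos":[0,-0.026,0.005],"turn":0},{"jaw":0,"delta_pos":[0,-0.031,0.006],"turn":0},{"jaw":0,"delta_pos":[0,-0.034,0.006],"turn":0},{"jaw":0,"delta_pos":[0,-0.037,0.006],"turn":0},{"jaw":0,"delta_pos":[0,-0.037,0.006],"turn":0}]'
python3 d.py .551 .170 .100 1.603
```

```text
clock: 22.48
position: [0.5525, 0.17, 0.1016]
ee_rot: [0.696, 0.718, 0.003, 0.002]
ft_force: [9.6, 2.4, -3.3]
grip_width: -0.0
delta [0.0, -0.0015, 0.0016] turn -0.0002 phi 1.602 t 22.48 pos [0.5525 0.17   0.1016] F [ 9.6  2.4 -3.3] grip -0.0
```

```bash
python3 -m handwheel '[{"jaw":0,"delta_pos":[0,-0.003,0],"turn":0},{"jaw":0,"delta_pos":[0,-0.005,0],"turn":0},{"jaw":0,"delta_pos":[0,-0.005,0],"turn":0}]'
python3 -m handwheel '[{"jaw":0,"delta_pos":[0,0.012,0],"turn":0},{"jaw":0,"delta_pos":[0,0.025,0],"turn":0},{"jaw":0,"delta_pos":[0,0.025,-0.03],"turn":0},{"jaw":0,"delta_pos":[0,0.025,-0.06],"turn":0},{"jaw":0,"delta_pos":[0,0.025,-0.1],"turn":0},{"jaw":0,"delta_pos":[0,0.025,-0.14],"turn":0},{"jaw":0,"delta_pos":[0,0.025,-0.15],"turn":0}]'
python3 -m handwheel '[{"jaw":0,"delta_pos":[-0.04,0,0],"turn":0},{"jaw":0,"delta_pos":[-0.08,-0.01,0],"turn":0},{"jaw":0,"delta_pos":[-0.12,-0.02,0],"turn":0},{"jaw":0,"delta_pos":[-0.16,-0.03,0],"turn":0},{"jaw":0,"delta_pos":[-0.2,-0.04,0],"turn":0},{"jaw":0,"delta_pos":[-0.24,-0.05,0],"turn":0},{"jaw":0,"delta_pos":[-0.28,-0.05,0],"turn":0},{"jaw":0,"delta_pos":[-0.32,-0.05,0],"turn":0},{"jaw":0,"delta_pos":[-0.35,-0.05,0],"turn":0},{"jaw":0,"delta_pos":[-0.35,-0.05,0],"turn":0}]'
python3 - <<'E'
from h import *
from scipy.spatial.transform import Rotation
for n,(a,b,c,d) in {"side":(110,180,235,315),"top":(130,220,155,265)}.items():
    im=camera(n)[:,:,::-1]; cv2.imwrite(f"pics/full_{n}16.png",im)
    cv2.imwrite(f"pics/{n}16.png",cv2.resize(np.ascontiguousarray(im[a:b,c:d]),None,fx=6,fy=6,interpolation=cv2.INTER_CUBIC))
p0=np.array([.5747,.1559,.075]); R=Rotation.from_euler('ZY',[.0366,-.2]).as_matrix(); n=R[:,2]
t=cv2.imread("pics/full_top16.png"); hsv=cv2.cvtColor(t,cv2.COLOR_BGR2HSV)
m=cv2.inRange(hsv,(0,120,80),(9,255,255))|cv2.inRange(hsv,(170,120,80),(180,255,255)); k=np.zeros_like(m);k[150:215,190:240]=m[150:215,190:240]
v,u=np.nonzero(k)
C=lambda px,h:(R.T@(onplane("top",px,p0+n*h,n)-p0))[:2]
P=np.array([C((a,b),.046) for a,b in zip(u,v)])
s=P[(P[:,1]>-.02)&(P[:,1]<.03)]; f=np.polyfit(s[:,1],s[:,0],1)
print("handle",np.pi/2-np.arctan(f[0]),np.arctan2(.075,np.polyval(f,.02)+.0415))
def ctr(lo,hi,roi,z):
    x0,y0,x1,y1=roi;o=[]
    for nm in("top0","full_top16"):
        h=cv2.cvtColor(cv2.imread(f"pics/{nm}.png"),cv2.COLOR_BGR2HSV)[y0:y1,x0:x1]; mm=cv2.moments(cv2.inRange(h,lo,hi),True)
        o.append((round(mm['m10']/mm['m00']+x0,1),round(mm['m01']/mm['m00']+y0,1)))
    return o
print("green",ctr((45,80,10),(75,255,200),(405,180,432,245),0),"bell",ctr((20,110,60),(30,255,255),(125,105,172,160),0),"jar cap",ctr((0,0,0),(180,255,45),(245,88,280,112),0))
h=hsv[180:245,380:408]; mb=cv2.inRange(h,(0,100,20),(15,255,150)); cs,_=cv2.findContours(mb,0,2); r=cv2.minAreaRect(max(cs,key=cv2.contourArea)); c=onz("top",(r[0][0]+380,r[0][1]+180),.041)
print("bar",r,c,"rel tray",c-[.493,-.427,0])
E
```

```text
clock: 22.73
position: [0.5504, 0.1698, 0.1023]
ee_rot: [0.696, 0.718, 0.005, 0.003]
ft_force: [21.9, 4.2, -9.2]
grip_width: 0.001
clock: 23.32
position: [0.5718, 0.1718, 0.2572]
ee_rot: [0.696, 0.718, 0.004, 0.002]
ft_force: [0.7, 1.3, 0.8]
grip_width: -0.001
clock: 24.15
position: [0.5302, -0.1891, 0.2498]
ee_rot: [0.699, 0.715, -0.001, 0.001]
ft_force: [-0.5, -1.4, -0.0]
grip_width: 0.002
handle 1.5754603750055567 1.557493253390353Traceback (most recent call last):
  File "<stdin>", line 20, in <module>
  File "<stdin>", line 18, in ctr
ZeroDivisionError: float division by zero
```

View pics/top16.png

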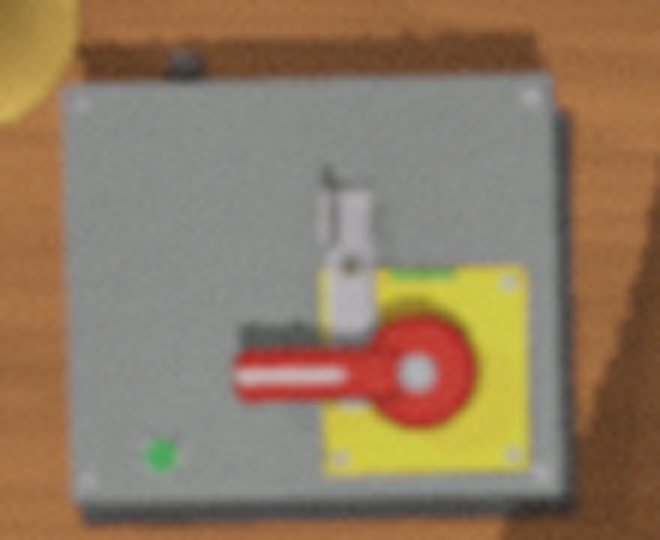

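View pics/full_side16.png

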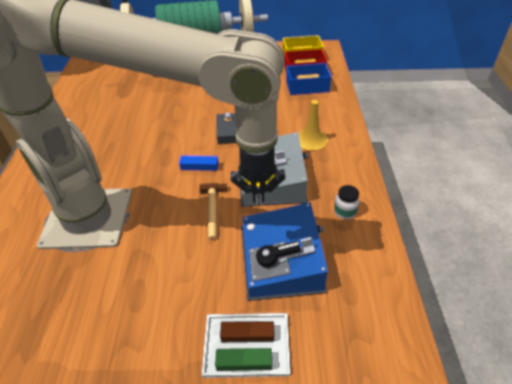

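View pics/full_top16.png

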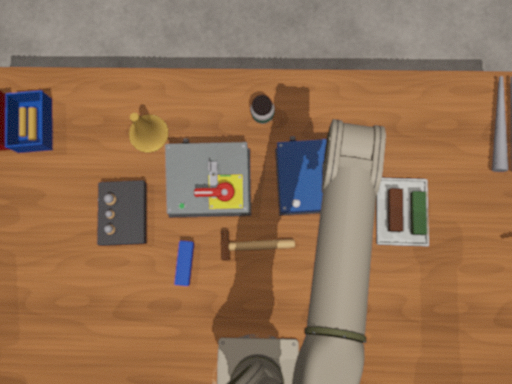

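Handle at about 1.57 rad, and the hasp blade square to it. The bar, green bar, bell, jar, mallet and black handle look in place, and the arm is clear of everything. Handing in.

```bash
python3 -c "
from workcell import *
print(hand_in())"
```

```text
the job is handed in; nothing more can be done
None
```

The job is done and handed in at about 24 s of the 64 s allowed. The hand-in reports no verdict.

**What I did:**
- **Bar:** I lifted the brown bar off the console, laid it flat in the tray's +y half beside the green bar, and let it go.
- **Handle:** I turned the red handle to its off stop, where the force rose to 29 N with almost no further travel.
- **Hasp:** I swung it out to its end, where the force rose to about 11 N. That push moved the handle back within its play to about 1.48 rad, so I nudged the lever back to the stop.

**Last checks from the images:**
- **Handle and hasp:** the handle measures 1.56–1.58 rad. The hasp blade looks square to it, about 1.56 rad estimated by eye from the last crop. Before the nudge it measured about 1.52 rad.
- **Everything else:** the bar lies flat beside the green bar, with the TCP about 25 mm to the +y side of the tray's middle when I let go. The black handle is on. The green bar, bell, jar and mallet look unmoved, and the arm touches nothing.

**Check that failed:** a final script meant to measure how far those objects had moved stopped with a divide-by-zero error. Their places, and the bar's final position in the tray, were therefore checked by eye only. An earlier image comparison showed almost no change at the bell, but bigger differences at the jar and mallet. I took those for the arm's shadow, since both look in place in the pictures.

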